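# Charge the ball mill and hold it running

## Task

Pour all six steel balls from the plastic cup into the open bowl of the ball mill and stand the empty cup upright on the worktop. Only then press the mill's sprung run lever half-way down, so that its black paddle lies level (pushed through to the bottom it trips the mill), and keep it there: the program finishes while the robot is still holding the lever in that position, with the balls in the bowl. Leave the other glassware and bottles where they stand.

Things in the scene. Friction and masses are not known exactly. Their poses are not given: they have to be found in the camera images.
- ball_mill: Bench ball mill, fixed: low white body 180 x 200 x 45 mm (x, y, z). Origin: centre of its underside, on the worktop; x to its rear (away from the robot at yaw 0), y to its left, z up. An open steel bowl stands on its left (+y) half; on its right half a column (top 97 mm above the worktop) carries the sprung run lever, whose paddle points to the front (-x). The lever counts as part of this body.
- mill_bowl (a point): Centre of the inner floor of the mill's open steel bowl, 54 mm above the worktop. The bowl's mouth is 96 mm across inside, its rim lies 51 mm above this point (105 mm above the worktop), it narrows to about 80 mm across near the floor.
- run_paddle (a point): Middle of the top face of the lever's black paddle (52 x 38 x 11 mm); press here, down. It moves with the lever, whose axle lies 82 mm behind it along the mill's y, 82 mm above the worktop. Height of this point above the worktop: released 110 mm (paddle slopes up to the front 0.28 rad), half-way 87.5 mm (level), bottom 65 mm.
- run_lever (a joint): Run lever's angle, rad: 0 released (a spring holds it up), 0.28 half-way and level = run, 0.56 at the bottom stop = trip; springs back when let go. Run means 0.18 to 0.38; past 0.47 the mill trips. Pressing mid-paddle takes about 2 N to start, 6 N half-way, 10 N at the bottom; 0.1 rad is about 8 mm there.
- ball_cup: Clear plastic cup with the six steel balls in it: round, tapered, 44 mm across at the bottom, 51 mm at 30 mm height, 58 mm at the rim, 62 mm tall, thin wall, floor 3 mm, 20 g empty. Stands upright; origin: centre of its underside, z up out of its mouth. It empties when tipped past level, to about 100 degrees. Grip it firmly (about 40 N) below mid-height, or it swings in the grip when tipped.
- empty_cup: A second, empty mixing cup of the same kind (58 mm across the rim, 60 mm tall); origin at the centre of its underside. Not part of the job.
- dropper_vial: Small brown vial with a white cap, 25 mm across, 48 mm tall, origin at the centre of its underside. Not part of the job.
- small_beaker: Glass beaker 62 mm across, 76 mm tall, behind the mill, origin at the centre of its underside. Not part of the job.
- dish: Glass dish 52 mm across, 10 mm tall, behind the mill, origin at the centre of its underside. Not part of the job.
- reagent: Small black bottle 32 mm across, 64 mm tall, behind the mill, origin at the centre of its underside. Not part of the job.
- ball_1_center (a point): Centre of one of the six loose steel grinding balls (14 mm across, 11.5 g), which start in the cup.
- ball_2_center (a point): Centre of one of the six loose steel grinding balls (14 mm across, 11.5 g), which start in the cup.
- ball_3_center (a point): Centre of one of the six loose steel grinding balls (14 mm across, 11.5 g), which start in the cup.
- ball_4_center (a point): Centre of one of the six loose steel grinding balls (14 mm across, 11.5 g), which start in the cup.
- ball_5_center (a point): Centre of one of the six loose steel grinding balls (14 mm across, 11.5 g), which start in the cup.
- ball_6_center (a point): Centre of one of the six loose steel grinding balls (14 mm across, 11.5 g), which start in the cup.
There are look-alikes about, which are no part of the job. Leave any yellow look-alike of the ball_cup alone.

How it is judged:
By the outcome, as a careful person would: the job done as asked, in the order asked, and still so for the second after the job is handed in, while the arm keeps its last pose, push and grip.
It also fails if it takes over 72 s, if anything falls off the work surface, if the arm or the gripper's body presses on something with over 40 N, if the wrist force passes 120 N, or if a joint passes its speed limit or range.

## Robot

A 6-joint arm with a two-finger parallel gripper is mounted at the origin on a cart in front of the work surface, level with it; the furniture and walls round the work are solid. World frame = base frame: x ahead of the robot, y to its left, z up, the work surface at z = 0. Lengths are in m, angles in rad, forces in N, time in s.
With the tool pointing down it reaches from about 0.375 to 0.75 m from the base axis. Payload 9 kg.
Tool frame: the origin (TCP) lies at the very end of the fingers, on their centre line; the grasp point (between the pads) lies 19 mm behind it; z points along the fingers, x is the direction in which the jaws open and shut, and the axes are right-handed (so a half turn about z gives the same grasp; the last joint's range is limited). The gripper opens to 85 mm and grips with 20 to 120 N. Pads are 22 mm wide; open, the fingers measure 114 mm over their backs; the gripper's body (76 mm by 85 mm) begins 54 mm behind the grasp point. The pads swing forward as they close: fully open they stand 13 mm farther back than shut.
Start: joints at [1.078, 0.104, 0.097, 1.564, 0, 1.353], TCP at [0.163, 0.578, 0.231] pointing down, gripper open.
Joint ranges: [-2.99, 2.99], [-0.84, 1.86], [-1.1, 1.16], [-1.84, 2.11], [-1.51, 1.56], [-3.14, 3.14]. Speed limits (rad/s): [2.22, 2.22, 2.57, 3.14, 3.14, 3.14].

## Interface

Orientations are given as a unit quaternion [x, y, z, w].
In Python, from cell import arm, eyes gives the robot as it stands.
- The arm moves only by the tool jog_arm, never from a script. Its argument "plan" is a list of rows, each a list of 3 entries, a list of its own where there are three numbers: the closure in counts, from 0 (fully open) to 255 (shut), then the shift along the tool's x, y, z in mm, then the turn, a rotation vector about the tool's x, y, z in rad. In form: [[claw, [x, y, z], [ax, ay, az]], ...]. A call has 1 to 8 rows; each row shifts and turns the commanded pose from where the row before left it, along the tool's axes as they then stand; what a row does not reach is not made up. A row lasts 1/12 s, in which the tool goes at most 41.7 mm and 7.16 degrees, less where a joint would pass 70% of its speed; a pose out of reach is approached as far as the arm can. A call with a gripper value outside its range is refused whole. The fingers move at their own pace and stop on an object; "newtons" is the grip in N (left out, the last holds). Time passes only in rows, so rows that do not move let the fingers close. It gives the time, the measured TCP pose, the force and the opening at its end, in the units of the state.
- arm.get_state(): the state, without advancing time (a new reading comes with each control period).
- eyes.snapshot(name): name is "scene" or "top" or "wrist"; returns a dict with "img" (420x560x3 uint8, red, green, blue), "fx", "fy", "cx", "cy" (pixels), "D" ([k1, k2, p1, p2, k3] as OpenCV has them; the pictures are not rectified), "xyz" and "rotation" of the camera in the world. Camera axes: x right, y down, z forward; pixel columns grow to the right and rows downward; lengths in m; the calibration is good to about 2 mm. A picture is of the moment at which its call begins. There is no depth.
- arm.finish_job(): hands the job in, once; it reports no verdict.
The state is a dict: "time": time; "qpos": joint angles; "qvel": joint speeds; "effort": joint torques, N m; "eef_pos": TCP position; "tcp_rot": TCP orientation; "force": force on the tool from outside, world axes, zero at the start; "torque": the same for the moment, N m; "gripper_width": finger opening in m.
Only numpy, scipy, OpenCV 4.12 (cv2) and the standard library are available. Lean on these libraries where they do the work, as an engineer would, in place of code of your own. Each camera call takes 0.05 s, during which the arm holds its last target.

## Working session

There is one attempt and no reset: what is moved stays moved. The work goes in short steps, Python scripts to look and compute and a tool call to move; the robot and the scene stay as the last step left them, time stands still between calls to the robot, and variables do not carry over. Pictures are saved under pics/ and viewed, and the job is handed in when it is done.

Besides the shell and the picture viewer there is one more tool, called after "Request:" as name(argument=value, ...) on one line, values as JSON. jog_arm: Moves the arm, as the interface text tells. Its arguments: {"type":"object","properties":{"plan":{"type":"array"},"newtons":{"type":"number"}},"required":["plan"]}

```bash
mkdir -p pics; ls; cat > h.py <<'E'
import numpy as np, cv2, json
from cell import arm, eyes
def snap(n,f):
    s=eyes.snapshot(n); cv2.imwrite('pics/'+f+'.png',s['img'][:,:,::-1]); 
    np.save('pics/'+f+'.npy',np.array({k:s[k] for k in s},dtype=object),allow_pickle=True); return s
def load(f): return np.load('pics/'+f+'.npy',allow_pickle=True).item()
def KD(s): return np.array([[s['fx'],0,s['cx']],[0,s['fy'],s['cy']],[0,0,1]],float),np.array(s['D'],float)
def R(s):
    r=np.array(s['rotation'],float)
    if r.size==4:
        from scipy.spatial.transform import Rotation as Ro; return Ro.from_quat(r).as_matrix()
    return r.reshape(3,3)
def ray(s,uv):
    K,D=KD(s); p=cv2.undistortPoints(np.array([[uv]],float),K,D)[0,0]
    d=R(s)@np.array([p[0],p[1],1]); return np.array(s['xyz']),d/np.linalg.norm(d)
def atz(s,uv,z):
    o,d=ray(s,uv); return o+d*(z-o[2])/d[2]
def tri(*obs):
    A=np.zeros((3,3));b=np.zeros(3);L=[]
    for s,uv in obs:
        o,d=ray(s,uv);P=np.eye(3)-np.outer(d,d);A+=P;b+=P@o;L.append((o,P))
    x=np.linalg.solve(A,b); return x,[float(np.linalg.norm(P@(x-o))) for o,P in L]
def proj(s,X):
    K,D=KD(s);r=R(s).T;t=-r@np.array(s['xyz'])
    return cv2.projectPoints(np.atleast_2d(np.array(X,float)),cv2.Rodrigues(r)[0],t,K,D)[0][:,0]
def crop(f,x0,y0,x1,y1,k,out):
    im=cv2.imread('pics/'+f+'.png')[y0:y1,x0:x1]; cv2.imwrite('pics/'+out+'.png',cv2.resize(im,None,fx=k,fy=k,interpolation=cv2.INTER_CUBIC))
E
python3 - <<'E'
from h import *
for n in ['scene','top','wrist']:
    s=snap(n,n+'0'); print(n,s['fx'],s['cx'],s['D'],s['xyz'],s['rotation'])
print(arm.get_state())
E
```

```text
pics
scene 469.1091984531068 282.0821388795431 [-0.05157335  0.          0.          0.          0.        ] [ 0.13023745 -0.7957402   0.91711062] [ 0.89369668 -0.27407382  0.10217761 -0.3402198 ]
top 498.68132003075084 276.98795005131274 [-0.09453354  0.          0.          0.          0.        ] [ 0.47304451 -0.15467844  1.57864621] [-0.69638527  0.71713151 -0.02235831  0.0164336 ]
wrist 368.19737605851225 286.59177026452187 [-0.08728528  0.          0.          0.          0.        ] [0.08633673 0.5987516  0.37440104] [0.78755481 0.59620021 0.0937996  0.12451653]
{'time': 0.15, 'qpos': array([ 1.07833413e+00,  1.04547355e-01,  9.66400231e-02,  1.56390833e+00,
       -1.32474810e-05,  1.35311243e+00]), 'qvel': array([-1.03880560e-03, -2.46775629e-03,  2.36842277e-03, -2.53636638e-03,
       -5.13615590e-05,  2.44964798e-04]), 'effort': array([ 2.64199924e-03, -5.57359171e+01,  5.04004526e+01,  1.25756461e-02,
       -2.97671149e-04,  4.46329054e-06]), 'eef_pos': array([0.16265946, 0.5772602 , 0.23070527]), 'tcp_rot': array([ 7.97287032e-01,  6.03600140e-01, -4.60440297e-04,  2.18637016e-04]), 'force': array([-0.03802312, -0.05870832, -0.28994198]), 'torque': array([-0.02030512, -0.01707188, -0.01761802]), 'gripper_width': 0.08566777404196445}
```

View pics/scene0.png

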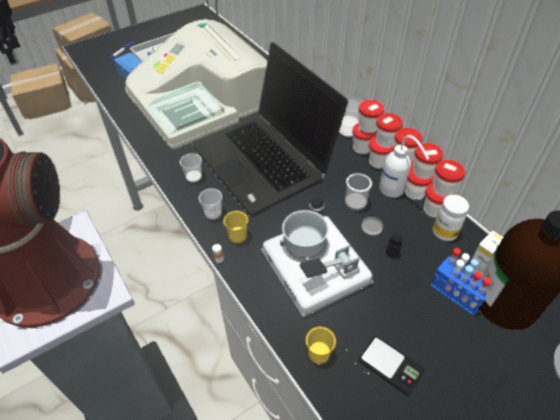

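View pics/top0.png

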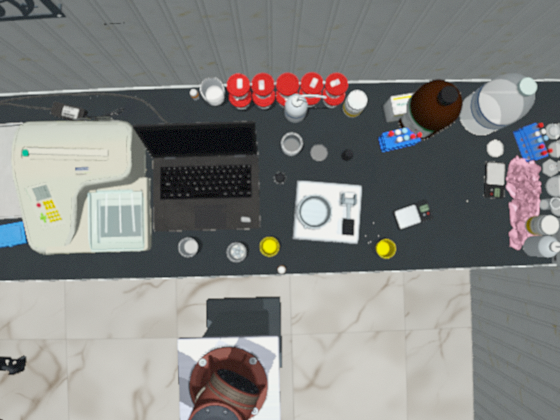

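View pics/wrist0.png

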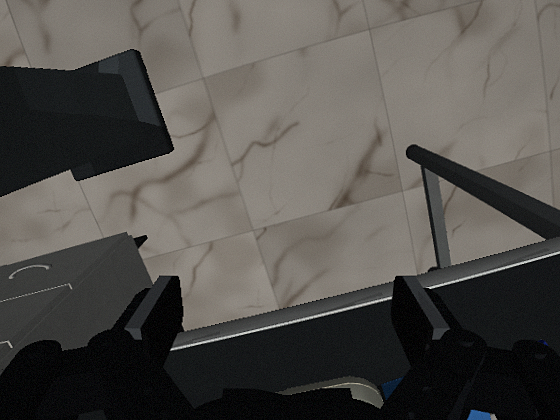

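```bash
python3 - <<'E'
from h import *
crop('top0',165,165,405,285,3.3,'c1'); crop('scene0',165,140,385,370,2.6,'c2')
E
```

```text
(no output)
```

View pics/c1.png

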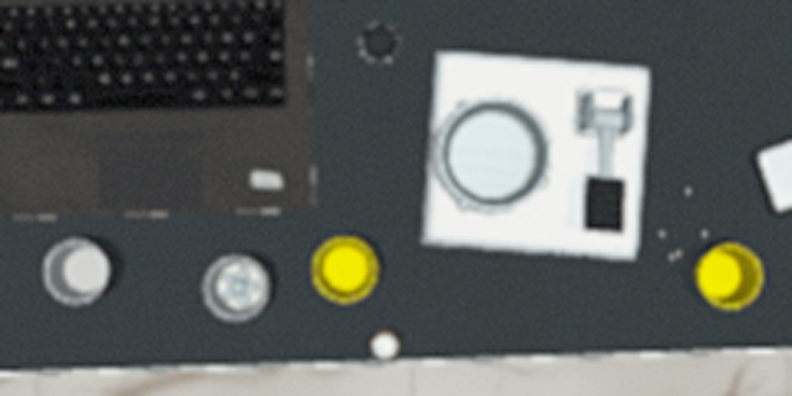

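View pics/c2.png

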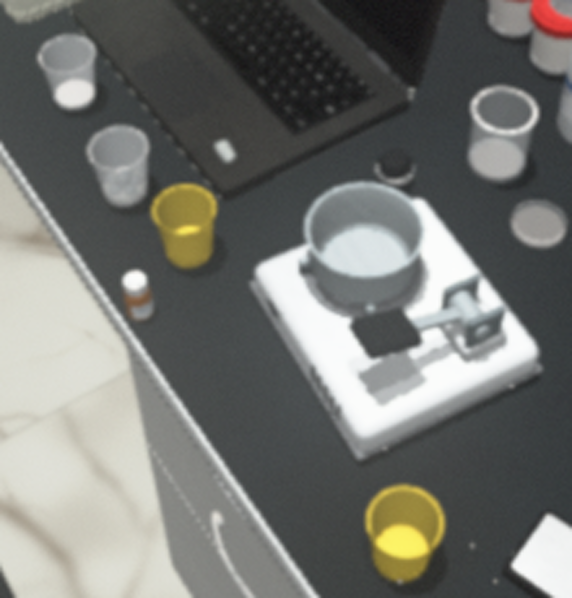

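```bash
python3 - <<'E'
from h import *
t=load('top0');s=load('scene0')
c1=lambda u,v:(165+u/3.3-.35,165+v/3.3-.35); c2=lambda u,v:(165+u/2.6-.3,140+v/2.6-.3)
for n,a,b in [('cup rim',(237,287),(119,154)),('yel rim',(346,268),(185,214)),('empty rim',(77,271),(68,63)),('bowl rim',(493,155),(364,231)),('paddle',(604,205),(386,333)),('yel2',(729,275),(404,523)),('vial',(385,345),(135,280))]:
    print(n,*[np.round(q,4) for q in tri((t,c1(*a)),(s,c2(*b)))])
for z in (.045,):
    for p in [(437,52),(650,68),(637,259),(424,243)]: print('corner top',np.round(atz(t,c1(*p),z),4))
    for p in [(254,273),(422,203),(541,348),(360,443)]: print('corner sc',np.round(atz(s,c2(*p),z),4))
print(atz(t,c1(385,365),0),atz(t,c1(200,368),0),'edge'); print(atz(t,c1(313,205),0.02), 'laptop corner')
E
```

```text
cup rim [ 0.4208 -0.0411  0.0563] [0.0004 0.0004]
yel rim [ 0.4352 -0.1421  0.0572] [0.0005 0.0005]
empty rim [0.4396 0.1076 0.05  ] [0.0003 0.0003]
bowl rim [ 0.5351 -0.2782  0.1025] [0.0011 0.0011]
paddle [ 0.4867 -0.3757  0.1073] [0.0006 0.0006]
yel2 [ 0.418  -0.4967  0.0588] [0.0002 0.0002]
vial [ 0.363  -0.1762  0.0488] [0.0002 0.0002]
corner top [ 0.6346 -0.2332  0.045 ]
corner top [ 0.6139 -0.433   0.045 ]
corner top [ 0.4354 -0.4139  0.045 ]
corner top [ 0.4565 -0.2154  0.045 ]
corner sc [ 0.4555 -0.2262  0.045 ]
corner sc [ 0.6293 -0.2456  0.045 ]
corner sc [ 0.6144 -0.4303  0.045 ]
corner sc [ 0.4346 -0.4171  0.045 ]
[ 0.34069291 -0.17637305  0.        ] [0.34294891 0.00038856 0.        ] edge
[ 0.49520186 -0.11248846  0.02      ] laptop corner
```

```bash
cat >> h.py <<'E'
from scipy.spatial.transform import Rotation as Ro
def toolrot(zdir,ydir):
    z=np.array(zdir,float);z/=np.linalg.norm(z);y=np.array(ydir,float);y-=z*(y@z);y/=np.linalg.norm(y)
    return Ro.from_matrix(np.c_[np.cross(y,z),y,z])
def plan(way,claw=0,start=None,vmax=38,wmax=.115,slow=1):
    """way: list of (pos,Rot). prints rows"""
    if start is None:
        st=arm.get_state(); start=(st['eef_pos'],Ro.from_quat(st['tcp_rot']))
    p,r=np.array(start[0]),start[1]; rows=[]
    for P,Q in way:
        P=np.array(P); dr=(r.inv()*Q).as_rotvec(); n=int(max(np.ceil(np.linalg.norm(P-p)*1e3/vmax*slow),np.ceil(np.linalg.norm(dr)/wmax*slow),1))
        p0,r0=p,r
        for i in range(1,n+1):
            tp=p0+(P-p0)*i/n; tr=r0*Ro.from_rotvec(dr*i/n)
            d=np.round(r.inv().apply(tp-p)*1e3,0)+0; a=np.round((r.inv()*tr).as_rotvec(),3)+0
            p=p+r.apply(d*1e-3); r=r*Ro.from_rotvec(a); rows.append([claw,[int(x) for x in d],[float(x) for x in a]])
        
    for i in range(0,len(rows),8): print(json.dumps(rows[i:i+8]).replace(' ',''))
    print('end',p.round(4),r.as_quat().round(4)); return p,r
def st():
    s=arm.get_state(); print('t',round(s['time'],2),'q',s['qpos'].round(3),'p',s['eef_pos'].round(4),'quat',s['tcp_rot'].round(4),'F',s['force'].round(1),'w',round(s['gripper_width'],4))
DOWNR=toolrot([0,0,-1],[0,1,0])
E
python3 - <<'E'
from h import *
R0=Ro.from_quat(arm.get_state()['tcp_rot'])
plan([([.25,.48,.36],R0),([.42,.03,.33],DOWNR)],wmax=.12)
E
```

```text
[[0,[-14,22,-26],[0.0,0.0,0.0]],[0,[-14,22,-26],[0.0,0.0,0.0]],[0,[-14,22,-26],[0.0,0.0,0.0]],[0,[-14,22,-25],[0.0,0.0,0.0]],[0,[-14,22,-26],[0.0,0.0,0.0]],[0,[-24,18,2],[0.0,0.0,-0.115]],[0,[-26,15,2],[0.0,0.0,-0.116]],[0,[-28,12,2],[0.0,0.0,-0.115]]]
[[0,[-29,8,2],[0.0,0.0,-0.115]],[0,[-29,6,1],[0.0,0.0,-0.116]],[0,[-30,1,2],[0.0,0.0,-0.115]],[0,[-30,-1,2],[-0.001,0.0,-0.115]],[0,[-30,-5,2],[0.0,0.0,-0.116]],[0,[-29,-9,2],[0.0,0.0,-0.115]],[0,[-27,-12,2],[0.0,0.0,-0.115]],[0,[-27,-15,2],[0.0,0.0,-0.116]]]
[[0,[-24,-17,2],[0.0,0.0,-0.115]],[0,[-22,-21,1],[0.0,0.0,-0.116]],[0,[-20,-23,2],[0.0,0.0,-0.115]],[0,[-16,-25,2],[0.0,0.0,-0.115]],[0,[-14,-26,2],[0.0,0.0,-0.116]]]
end [0.4197 0.0304 0.33  ] [-2.e-04  1.e+00 -2.e-04  2.e-04]
```

Request:
jog_arm(plan=[[0,[-14,22,-26],[0,0,0]],[0,[-14,22,-26],[0,0,0]],[0,[-14,22,-26],[0,0,0]],[0,[-14,22,-25],[0,0,0]],[0,[-14,22,-26],[0,0,0]],[0,[-24,18,2],[0,0,-0.115]],[0,[-26,15,2],[0,0,-0.116]],[0,[-28,12,2],[0,0,-0.115]]])

```text
time: 0.82
eef_pos: [0.2825, 0.3947, 0.3545]
tcp_rot: [0.679, 0.734, 0.0, 0.0]
force: [0.9, -0.0, -0.4]
gripper_width: 0.0855
```

```bash
python3 -c "
from h import *
st()"
```

```text
t 0.82 q [ 0.679 -0.175  0.052  1.797  0.     0.602] p [0.2825 0.3947 0.3545] quat [6.793e-01 7.338e-01 4.000e-04 0.000e+00] F [ 0.9 -0.  -0.4] w 0.0855
```

Request:
jog_arm(plan=[[0,[-29,8,2],[0,0,-0.115]],[0,[-29,6,1],[0,0,-0.116]],[0,[-30,1,2],[0,0,-0.115]],[0,[-30,-1,2],[0,0,-0.115]],[0,[-30,-5,2],[0,0,-0.116]],[0,[-29,-9,2],[0,0,-0.115]],[0,[-27,-12,2],[0,0,-0.115]],[0,[-27,-15,2],[0,0,-0.116]]])

```text
time: 1.48
eef_pos: [0.3639, 0.1743, 0.3396]
tcp_rot: [0.293, 0.956, 0.0, 0.0]
force: [1.4, 0.0, -0.8]
gripper_width: 0.0852
```

Request:
jog_arm(plan=[[0,[-24,-17,2],[0,0,-0.115]],[0,[-22,-21,1],[0,0,-0.116]],[0,[-20,-23,2],[0,0,-0.115]],[0,[-16,-25,2],[0,0,-0.115]],[0,[-14,-26,2],[0,0,-0.116]],[0,[0,0,0],[0,0,0]]])

```text
time: 1.98
eef_pos: [0.4124, 0.0339, 0.3297]
tcp_rot: [0.015, 1.0, -0.0, -0.001]
force: [-0.6, 0.9, 0.1]
gripper_width: 0.0853
```

```bash
python3 -c "
from h import *
st(); s=snap('wrist','w1')"
```

```text
t 1.98 q [-2.360e-01 -4.070e-01 -1.850e-01  1.794e+00 -1.000e-03 -1.777e+00] p [0.4124 0.0339 0.3297] quat [ 1.490e-02  9.999e-01 -4.000e-04 -6.000e-04] F [-0.6  0.9  0.1] w 0.0853
```

View pics/w1.png

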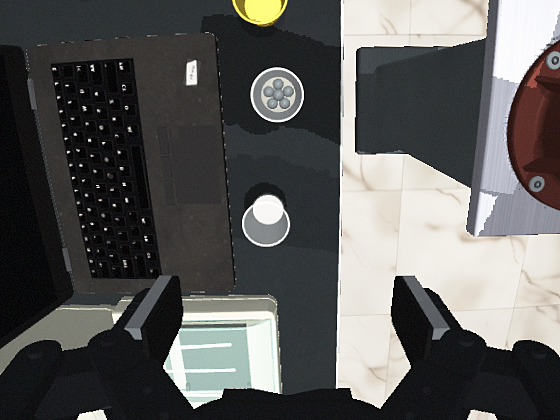

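```bash
python3 - <<'E'
from h import *
from scipy.optimize import least_squares
D=[((.1045,.0966),(.16266,.57726,.23071),1.0783),((-.175,.052),(.2825,.3947,.3545),.679),((-.407,-.185),(.4124,.0339,.3297),-.236)]
def f(x):
    a,H,L1,L2,o=x;e=[]
    for (q2,q3),p,q1 in D:
        c,s=np.cos(q1),np.sin(q1); rr=p[0]*c+p[1]*s; la=-p[0]*s+p[1]*c
        e+=[a+L1*np.sin(q2)+L2*np.cos(q2-q3)-rr, H+L1*np.cos(q2)-L2*np.sin(q2-q3)-p[2], o-la]
    return e
r=least_squares(f,[0,0,.5,.5,.13]);print(r.x,np.abs(r.fun).max(),r.fun.round(4))
w=load('w1');t=load('top0');s=load('scene0')
c1=lambda u,v:(165+u/3.3-.35,165+v/3.3-.35); c2=lambda u,v:(165+u/2.6-.3,140+v/2.6-.3)
crop('w1',225,60,335,130,6,'c3')
E
```

```text
[-0.00401017 -0.12125679  0.35813884  0.55093273  0.12958097] 0.0027146208030028873 [-0.0013 -0.0001 -0.      0.0027  0.0009 -0.0002 -0.0014 -0.0008  0.0002]
```

View pics/c3.png

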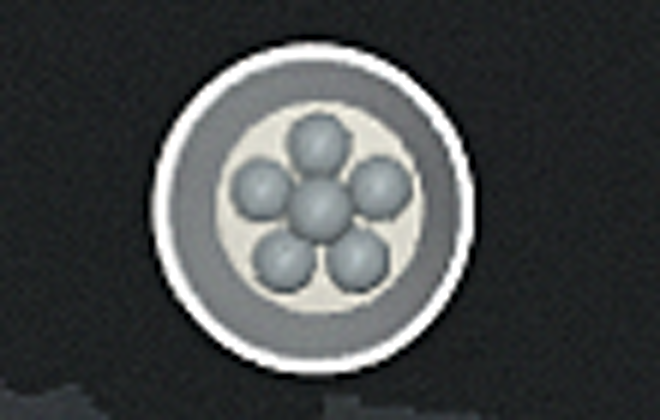

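```bash
python3 - <<'E'
from h import *
w=load('w1');t=load('top0');s=load('scene0')
c1=lambda u,v:(165+u/3.3-.35,165+v/3.3-.35); c2=lambda u,v:(165+u/2.6-.3,140+v/2.6-.3)
c3=lambda u,v:(225+u/6-.4,60+v/6-.4)
print(tri((t,c1(237,287)),(s,c2(119,154)),(w,c3(314,208))))
print('rim w',atz(w,c3(314,208),.062),'floor w',atz(w,c3(321,206),.003),'rim t',atz(t,c1(237,287),.062),'rim s',atz(s,c2(119,154),.062))
print('rim d',atz(w,c3(153,208),.062)-atz(w,c3(475,208),.062))
print(tri((s,c2(119,154)),(w,c3(314,208))))
E
```

```text
(array([ 0.4205762 , -0.04095999,  0.05616157]), [0.0006011757809080667, 0.00020553131034823144, 0.0004026803064705148])
rim w [ 0.42005939 -0.04085526  0.062     ] floor w [ 0.42009857 -0.04064728  0.003     ] rim t [ 0.42130925 -0.04167408  0.062     ] rim s [ 0.41846071 -0.04592287  0.062     ]
rim d [ 0.0577706  -0.00181364  0.        ]
(array([ 0.42030364, -0.04083593,  0.05623708]), [0.00010500010865758146, 0.00010500010865763158])
```

```bash
cat >> h.py <<'E'
def tilt(yaw,th):
    z=[np.sin(yaw)*np.cos(th),-np.cos(yaw)*np.cos(th),-np.sin(th)]; return toolrot(z,[0,0,-1])
GR=tilt(np.deg2rad(20),np.deg2rad(40)); G=np.array([.420,-.041,.027]); 
E
python3 - <<'E'
from h import *
z=GR.apply([0,0,1]); tg=G+.021*z; print(tg,z)
plan([(tg-.12*z,GR)])
E
```

```text
[ 0.42550206 -0.05611677  0.01350146] [ 0.26200263 -0.71984631 -0.64278761]
[[0,[2,-1,27],[0.096,-0.019,-0.04]],[0,[2,2,26],[0.096,-0.019,-0.04]],[0,[3,5,26],[0.095,-0.019,-0.041]],[0,[3,7,26],[0.096,-0.019,-0.04]],[0,[3,10,24],[0.096,-0.019,-0.04]],[0,[3,12,24],[0.095,-0.019,-0.04]],[0,[3,14,22],[0.096,-0.019,-0.041]],[0,[3,17,21],[0.096,-0.018,-0.04]]]
[[0,[3,19,19],[0.096,-0.019,-0.04]]]
end [0.3937 0.0304 0.0903] [-0.1572  0.8925 -0.4163  0.0733]
```

Request:
jog_arm(plan=[[0,[2,-1,27],[0.096,-0.019,-0.04]],[0,[2,2,26],[0.096,-0.019,-0.04]],[0,[3,5,26],[0.095,-0.019,-0.041]],[0,[3,7,26],[0.096,-0.019,-0.04]],[0,[3,10,24],[0.096,-0.019,-0.04]],[0,[3,12,24],[0.095,-0.019,-0.04]],[0,[0,0,0],[0,0,0]]])

```text
time: 2.62
eef_pos: [0.395, 0.0359, 0.1632]
tcp_rot: [-0.105, 0.952, -0.285, 0.047]
force: [-1.1, 0.4, -1.4]
gripper_width: 0.0854
```

```bash
python3 - <<'E'
from h import *
st()
z=GR.apply([0,0,1]); tg=G+.021*z
plan([(tg-.11*z,GR)])
E
```

```text
t 2.62 q [ 0.185 -0.561 -0.693  1.381 -0.583 -1.623] p [0.395  0.0359 0.1632] quat [-0.1051  0.9517 -0.2847  0.0466] F [-1.1  0.4 -1.4] w 0.0854
[[0,[1,11,24],[0.095,-0.02,-0.036]],[0,[1,13,23],[0.096,-0.019,-0.037]],[0,[2,16,22],[0.095,-0.02,-0.036]]]
end [0.3961 0.0232 0.0841] [-0.1572  0.8925 -0.4163  0.0735]
```

Request:
jog_arm(plan=[[0,[1,11,24],[0.095,-0.02,-0.036]],[0,[1,13,23],[0.096,-0.019,-0.037]],[0,[2,16,22],[0.095,-0.02,-0.036]],[0,[0,0,0],[0,0,0]]])

```text
time: 2.95
eef_pos: [0.3981, 0.0218, 0.0862]
tcp_rot: [-0.156, 0.893, -0.416, 0.074]
force: [-1.6, -0.5, -1.5]
gripper_width: 0.0854
```

```bash
python3 - <<'E'
from h import *
st()
z=GR.apply([0,0,1]); tg=G+.021*z
plan([(tg-.0*z,GR)],vmax=20)
snap('wrist','w2'); snap('scene','s2')
E
```

```text
t 2.95 q [ 0.314 -0.464 -0.874  1.121 -0.871 -1.62 ] p [0.3981 0.0218 0.0862] quat [-0.1556  0.893  -0.4158  0.0736] F [-1.6 -0.5 -1.5] w 0.0854
[[0,[0,0,18],[0.0,0.0,-0.001]],[0,[0,1,19],[0.0,0.0,0.0]],[0,[0,0,18],[0.0,-0.001,-0.001]],[0,[1,1,18],[0.001,0.0,0.0]],[0,[0,0,19],[0.0,0.0,-0.001]],[0,[0,1,18],[0.0,0.0,-0.001]]]
end [ 0.4252 -0.0559  0.0132] [-0.1575  0.8925 -0.4163  0.0733]
```

View pics/w2.png

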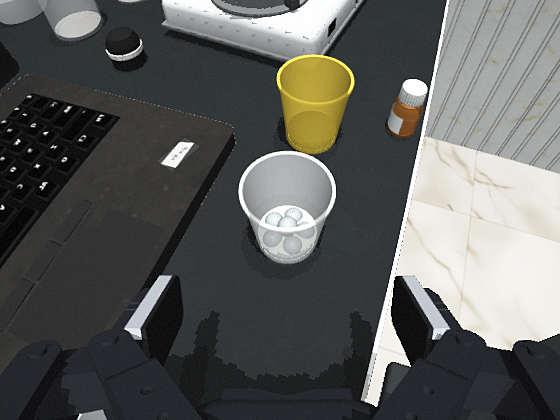

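View pics/s2.png

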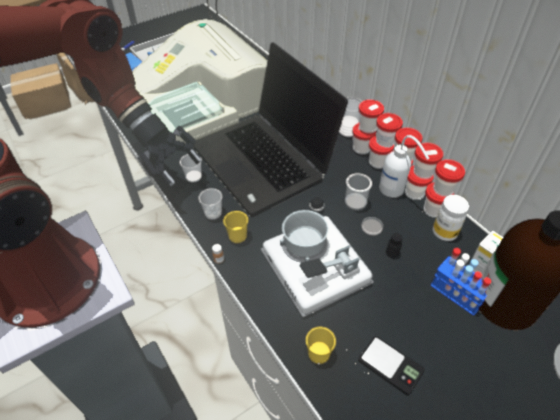

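Request:
jog_arm(plan=[[0,[0,0,18],[0,0,0]],[0,[0,1,19],[0,0,0]],[0,[0,0,18],[0,0,0]],[0,[1,1,18],[0,0,0]],[0,[0,0,19],[0,0,0]],[0,[0,1,18],[0,0,0]],[0,[0,0,0],[0,0,0]]], newtons=40)

```text
time: 3.63
eef_pos: [0.4321, -0.0573, 0.0213]
tcp_rot: [-0.15, 0.894, -0.414, 0.079]
force: [-0.6, 0.4, 0.5]
gripper_width: 0.0851
```

```bash
python3 - <<'E'
from h import *
st()
snap('wrist','w3'); snap('scene','s3'); crop('s3',140,120,300,270,4,'c4')
E
```

```text
t 3.63 q [ 0.085 -0.557 -1.075  0.748 -0.828 -1.952] p [ 0.4321 -0.0573  0.0213] quat [-0.1499  0.8944 -0.4139  0.0787] F [-0.6  0.4  0.5] w 0.0851
```

View pics/w3.png

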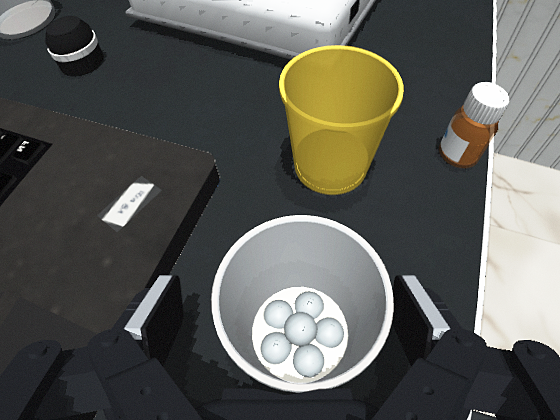

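View pics/c4.png

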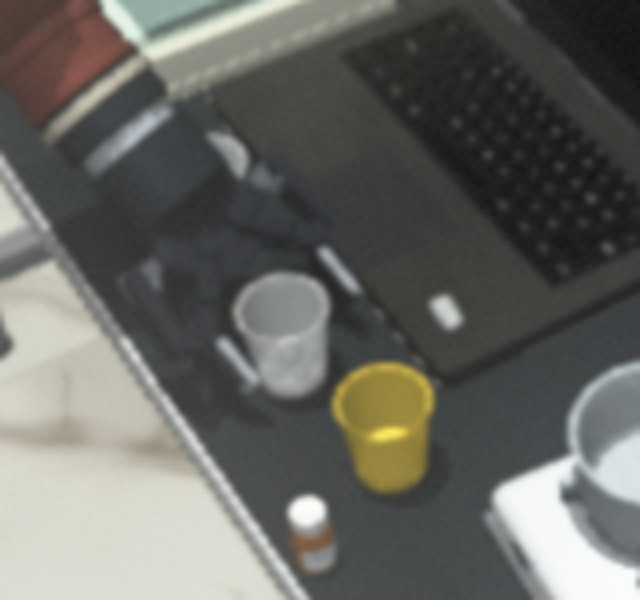

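```bash
cat > kin.py <<'E'
from h import *
from scipy.optimize import least_squares
LO=np.array([-2.99,-.84,-1.1,-1.84,-1.51,-3.14]);HI=np.array([2.99,1.86,1.16,2.11,1.56,3.14])
def fk(q,x):
    a,h,L1,L2,o,d,e,L2z=x
    c=q[1]-q[2]
    r=a+L1*np.sin(q[1])+L2*np.cos(c)+L2z*np.sin(c); z=h+L1*np.cos(q[1])-L2*np.sin(c)+L2z*np.cos(c)
    P=c+q[3]  # pitch down
    Rm=Ro.from_euler('z',q[0])*Ro.from_euler('y',P)  # x axis of this = tool dir at q5=0
    R5=Rm*Ro.from_euler('z',q[4])
    R0=Ro.from_matrix(np.array([[0,0,1],[0,0,0],[0,0,0]])+np.array([[0,0,0],[1,0,0],[0,1,0]])) 
    # tool z = x5 ; at down, q6=0 tool y=radial outward
    # frame at down: x5=-Z, z5=radial out(+), y5=lateral. tool y=z5, tool x = y x z
    M=np.c_[np.cross([0,0,1],[1,0,0]),[0,0,1],[1,0,0]]
    Rt=R5*Ro.from_matrix(M)*Ro.from_euler('z',q[5])
    p=Ro.from_euler('z',q[0]).apply([r,o,z])+Rm.apply([e,0,0])+R5.apply([d,0,0])
    return p,Rt
DATA=[([1.07833,.104547,.09664,1.563908,0,1.353112],[.16266,.57726,.23071],[.797287,.6036,-.00046,.00022]),
([.679,-.175,.052,1.797,0,.602],[.2825,.3947,.3545],[.6793,.7338,.0004,0]),
([-.236,-.407,-.185,1.794,-.001,-1.777],[.4124,.0339,.3297],[.0149,.9999,-.0004,-.0006]),
([.185,-.561,-.693,1.381,-.583,-1.623],[.395,.0359,.1632],[-.1051,.9517,-.2847,.0466]),
([.314,-.464,-.874,1.121,-.871,-1.62],[.3981,.0218,.0862],[-.1556,.893,-.4158,.0736]),
([.085,-.557,-1.075,.748,-.828,-1.952],[.4321,-.0573,.0213],[-.1499,.8944,-.4139,.0787])]
def res(x): return np.concatenate([fk(np.array(q),x)[0]-p for q,p,_ in DATA]+[1e-3*(x[6:7]),1e-3*x[7:8],1e-3*x[:1]])
_f=least_squares(res,[0,.1,.36,.55,.13,.25,0,0]); X=_f.x
def ik(p,R,q0,free=None):
    def f(q):
        P,Q=fk(q,X); return np.r_[(P-p)*10,(Q.inv()*R).as_rotvec()]
    s=least_squares(f,np.clip(q0,LO+1e-3,HI-1e-3),bounds=(LO,HI)); return s.x,s.cost
if __name__=='__main__':
    print(X.round(4),np.abs(_f.fun).max())
    for q,p,r in DATA:
        P,Q=fk(np.array(q),X); print((P-p).round(4),(Q.inv()*Ro.from_quat(r)).as_rotvec().round(3))
E
python3 - <<'E'
from kin import *
import subprocess
st()
for q,p,r in DATA:
    P,Q=fk(np.array(q),X); print((P-p).round(4),(Q.inv()*Ro.from_quat(r)).as_rotvec().round(3))
print(X.round(4))
for yaw in (-20,0,10,20):
  for th in (35,40,45,50,55):
    Rg=tilt(np.deg2rad(yaw),np.deg2rad(th)); z=Rg.apply([0,0,1]);
    q,c=ik(G+.021*z,Rg,DATA[-1][0]); print(yaw,th,q.round(2),'%.1e'%c)
E
```

```text
t 3.73 q [ 0.089 -0.556 -1.073  0.751 -0.83  -1.949] p [ 0.4319 -0.0561  0.0223] quat [-0.1502  0.8941 -0.4144  0.079 ] F [-0.2 -0.2 -0.1] w 0.0854
[-0.0001  0.      0.    ] [-0. -0. -0.]
[ 0.0001 -0.      0.0001] [ 0.  0. -0.]
[-0.0001 -0.     -0.0001] [ 0. -0.  0.]
[ 0.0001  0.0001 -0.0001] [-0.  0. -0.]
[ 0.     -0.0001  0.    ] [ 0. -0. -0.]
[-0.      0.0001  0.    ] [ 0.    -0.    -0.001]
[-3.000e-04  2.963e-01  3.371e-01  5.508e-01  1.297e-01  3.033e-01
  1.386e-01  4.540e-02]
-20 35 [ 0.09  0.37 -0.29  1.46 -0.83 -0.88] 1.0e-17
-20 40 [ 0.07  0.28 -0.35  1.39 -0.78 -0.97] 2.6e-21
-20 45 [ 0.03  0.18 -0.42  1.33 -0.72 -1.05] 1.0e-23
-20 50 [-0.    0.09 -0.47  1.29 -0.65 -1.13] 3.0e-30
-20 55 [-0.04  0.01 -0.53  1.25 -0.58 -1.2 ] 2.5e-31
0 35 [ 0.14  0.03 -0.64  1.09 -0.95 -1.33] 2.6e-19
0 40 [ 0.11 -0.05 -0.68  1.07 -0.87 -1.41] 1.7e-21
0 45 [ 0.07 -0.13 -0.72  1.06 -0.78 -1.47] 5.0e-24
0 50 [ 0.03 -0.21 -0.75  1.05 -0.7  -1.54] 2.8e-27
0 55 [-0.02 -0.27 -0.77  1.06 -0.61 -1.6 ] 1.6e-17
10 35 [ 0.15 -0.2  -0.86  0.87 -0.96 -1.62] 8.7e-18
10 40 [ 0.11 -0.28 -0.88  0.89 -0.87 -1.67] 1.6e-20
10 45 [ 0.07 -0.34 -0.89  0.91 -0.78 -1.72] 9.0e-21
10 50 [ 0.02 -0.4  -0.9   0.94 -0.69 -1.77] 1.3e-26
10 55 [-0.03 -0.44 -0.9   0.97 -0.6  -1.82] 1.7e-19
20 35 [ 0.13 -0.5  -1.09  0.68 -0.93 -1.94] 1.1e-18
20 40 [ 0.09 -0.55 -1.09  0.74 -0.83 -1.96] 8.6e-17
20 45 [ 0.05 -0.6  -1.08  0.8  -0.74 -1.99] 3.1e-16
20 50 [-0.   -0.63 -1.07  0.85 -0.65 -2.01] 1.3e-18
20 55 [-0.05 -0.64 -1.05  0.9  -0.56 -2.05] 9.3e-22
```

```bash
cat >> kin.py <<'E'
GR=tilt(np.deg2rad(5),np.deg2rad(42)); ZG=GR.apply([0,0,1]); TG=G+.021*ZG
CA=GR.inv().apply([0,0,1]) # cup axis in tool frame
def qnow(): return arm.get_state()['qpos']
def way_ik(way,q0):
    q=q0
    for P,Rr in way:
        q,c=ik(np.array(P),Rr,q); print(q.round(2),'%.0e'%c)
    return q
E
python3 - <<'E'
from kin import *
print(TG); print(way_ik([(TG,GR)],qnow()))
plan([(TG,GR)],vmax=8,wmax=.05)
for yaw in (-30,0,30,60):
  for th in (0,10,20):
    for ph in (110,130):
      Rp=tilt(np.deg2rad(yaw),np.deg2rad(th))*Ro.from_euler('z',np.deg2rad(ph)); ax=Rp.apply(CA)
      zen=np.rad2deg(np.arccos(ax[2])); h=ax[:2]/np.linalg.norm(ax[:2])
      # mouth: grasp point at 27mm height -> mouth 35mm along axis
      down=np.array([0,0,-1])-ax*(-ax[2]); down/=np.linalg.norm(down)
      lip=.035*ax+.029*down
      target=np.array([.535,-.278,.125])-np.r_[h*.015,0]
      g=target-lip; tcp=g+Rp.apply([0,0,.021])
      q,c=ik(tcp,Rp,[-.3,0,-.5,1,-.9,0]); print(yaw,th,ph,'zen',zen.round(),'h',h.round(2),'g',g.round(3),q.round(2),'%.0e'%c)
E
```

```text
[ 0.42136016 -0.05654666  0.01294826]
[ 0.09 -0.19 -0.79  0.98 -0.84 -1.56] 8e-29
[ 0.09366916 -0.18991264 -0.78855644  0.97926328 -0.83773528 -1.5612278 ]
[[0,[2,1,1],[-0.005,0.034,0.026]],[0,[1,2,0],[-0.005,0.033,0.025]],[0,[2,1,1],[-0.005,0.034,0.026]],[0,[2,2,1],[-0.006,0.034,0.026]],[0,[2,1,1],[-0.005,0.033,0.025]],[0,[1,1,1],[-0.005,0.034,0.026]]]
end [ 0.4219 -0.057   0.0128] [-0.0398  0.9127 -0.4063  0.0178]
-30 0 110 zen 105.0 h [-0.28  0.96] g [ 0.547 -0.318  0.162] [-0.29  0.97  0.46  2.11 -1.38  1.41] 7e-03
-30 0 130 zen 119.0 h [-0.18  0.98] g [ 0.541 -0.309  0.167] [-0.28  0.94  0.42  2.11 -1.37  1.76] 7e-03
-30 10 110 zen 98.0 h [-0.26  0.97] g [ 0.547 -0.322  0.158] [-0.31  0.93  0.48  2.   -1.29  1.25] 2e-20
-30 10 130 zen 111.0 h [-0.13  0.99] g [ 0.54  -0.315  0.165] [-0.3   0.91  0.45  2.01 -1.29  1.62] 1e-29
-30 20 110 zen 91.0 h [-0.25  0.97] g [ 0.547 -0.326  0.154] [-0.33  0.7   0.28  1.64 -1.17  0.87] 3e-23
-30 20 130 zen 103.0 h [-0.1  1. ] g [ 0.539 -0.321  0.161] [-0.33  0.67  0.25  1.65 -1.17  1.23] 1e-28
0 0 110 zen 105.0 h [-0.72  0.69] g [ 0.565 -0.307
[... 1119 characters left out ...]
  0.41] g [ 0.574 -0.296  0.161] [-0.42 -0.53 -1.1  -0.11 -0.62 -0.61] 1e-03
60 0 110 zen 105.0 h [-0.96 -0.28] g [ 0.575 -0.266  0.162] [-0.71  0.43 -1.1  -1.77  0.17 -1.18] 3e-02
60 0 130 zen 119.0 h [-0.98 -0.18] g [ 0.566 -0.272  0.167] [-0.49 -0.75 -1.1   0.2  -0.34 -0.76] 2e-01
60 10 110 zen 98.0 h [-0.97 -0.26] g [ 0.579 -0.266  0.158] [-0.62 -0.81 -1.1   0.32 -0.   -1.26] 1e-01
60 10 130 zen 111.0 h [-0.99 -0.13] g [ 0.572 -0.273  0.165] [-0.67 -0.84 -1.1   0.37  0.05 -0.94] 1e-01
60 20 110 zen 91.0 h [-0.97 -0.25] g [ 0.583 -0.266  0.154] [-0.66 -0.81 -1.1   0.35  0.08 -1.3 ] 5e-02
60 20 130 zen 103.0 h [-1.  -0.1] g [ 0.578 -0.274  0.161] [-0.7  -0.83 -1.1   0.38  0.12 -0.97] 5e-02
```

```bash
python3 - <<'E'
from kin import *
for tg in (35,42):
 GR=tilt(np.deg2rad(5),np.deg2rad(tg)); CA=GR.inv().apply([0,0,1])
 for yaw in (-10,5):
  for th in (5,15,20):
    for ph in (90,105,120,135):
      Rp=tilt(np.deg2rad(yaw),np.deg2rad(th))*Ro.from_euler('z',np.deg2rad(ph)); ax=Rp.apply(CA)
      zen=np.rad2deg(np.arccos(ax[2])); h=ax[:2]/np.linalg.norm(ax[:2])
      down=np.array([0,0,-1])-ax*(-ax[2]); down/=np.linalg.norm(down)
      lip=.035*ax+.029*down
      target=np.array([.535,-.278,.125])-np.r_[h*.015,0]
      g=target-lip; tcp=g+Rp.apply([0,0,.021])
      q,c=ik(tcp,Rp,[-.3,0,-.5,1,-1,0])
      print(tg,yaw,th,ph,'zen',zen.round(),'h',h.round(2),'lip in tool',(Rp.inv().apply(lip)*1e3).round(),'down in tool',Rp.inv().apply([0,0,-1]).round(2),q.round(2),'%.0e'%c)
E
```

```text
35 -10 5 90 zen 87.0 h [-0.71  0.71] lip in tool [ 29. -30. -18.] down in tool [1.   0.   0.09] [-0.27  0.24 -0.53 -0.04 -1.44 -0.83] 8e-31
35 -10 5 105 zen 99.0 h [-0.69  0.73] lip in tool [ 28. -32. -15.] down in tool [ 0.96 -0.26  0.09] [-0.27  0.21 -0.55 -0.   -1.44 -0.55] 2e-30
35 -10 5 120 zen 111.0 h [-0.64  0.77] lip in tool [ 27. -35. -11.] down in tool [ 0.86 -0.5   0.09] [-0.26  0.18 -0.57  0.03 -1.45 -0.28] 2e-30
35 -10 5 135 zen 122.0 h [-0.54  0.84] lip in tool [ 24. -38.  -7.] down in tool [ 0.7  -0.7   0.09] [-0.26  0.15 -0.59  0.05 -1.45  0.  ] 2e-30
35 -10 15 90 zen 81.0 h [-0.72  0.7 ] lip in tool [ 28. -32. -15.] down in tool [0.97 0.   0.26] [-0.29  0.23 -0.37  0.58 -1.29 -0.41] 1e-25
35 -10 15 105 zen 93.0 h [-0.67  0.74] lip in tool [ 27. -35. -12.] down in tool [ 0.93 -0.25  0.26] [-0.29  0.2  -0.39  0.59 -1.29 -0.14] 1e-28
35 -10 15 120 zen 104.0 h [-0.6  0.8] lip in tool [ 25. -37.  -8.] down in tool [ 0.84 -0.48  0.26] [-0.28  0.17 -0.41  0.6  -1.29  0.12] 2e-18
35 -10 15 135 zen 114.0 h [-0.49  0.87] lip in tool [ 22. -40.  -4.] down in tool [ 0.68 -0.68  
[... 5065 characters left out ...]
zen 110.0 h [-0.63  0.78] lip in tool [ 21. -39.  -9.] down in tool [ 0.68 -0.68  0.26] [-0.31 -0.14 -0.83 -0.08 -1.1  -0.23] 9e-21
42 5 20 90 zen 77.0 h [-0.82  0.58] lip in tool [ 28. -31. -18.] down in tool [0.94 0.   0.34] [-0.32 -0.07 -0.72  0.1  -1.04 -0.9 ] 9e-25
42 5 20 105 zen 87.0 h [-0.78  0.63] lip in tool [ 26. -34. -14.] down in tool [ 0.91 -0.24  0.34] [-0.32 -0.1  -0.74  0.11 -1.04 -0.64] 5e-24
42 5 20 120 zen 97.0 h [-0.71  0.7 ] lip in tool [ 24. -37. -11.] down in tool [ 0.81 -0.47  0.34] [-0.32 -0.14 -0.76  0.12 -1.04 -0.38] 5e-22
42 5 20 135 zen 105.0 h [-0.62  0.79] lip in tool [ 20. -40.  -8.] down in tool [ 0.66 -0.66  0.34] [-0.33 -0.17 -0.78  0.13 -1.03 -0.13] 8e-21
```

Request:
jog_arm(plan=[[0,[2,1,1],[-0.005,0.034,0.026]],[0,[1,2,0],[-0.005,0.033,0.025]],[0,[2,1,1],[-0.005,0.034,0.026]],[0,[2,2,1],[-0.005,0.034,0.026]],[0,[2,1,1],[-0.005,0.033,0.025]],[0,[1,1,1],[-0.005,0.034,0.026]],[0,[0,0,0],[0,0,0]],[0,[0,0,0],[0,0,0]]])

```text
time: 4.4
eef_pos: [0.4215, -0.0561, 0.0113]
tcp_rot: [-0.042, 0.912, -0.407, 0.017]
force: [0.5, 0.2, -0.5]
gripper_width: 0.0853
```

```bash
python3 - <<'E'
from h import *
st()
snap('wrist','w4')
E
```

```text
t 4.4 q [ 0.096 -0.185 -0.789  0.975 -0.84  -1.564] p [ 0.4215 -0.0561  0.0113] quat [-0.0422  0.9121 -0.4075  0.0174] F [ 0.5  0.2 -0.5] w 0.0853
```

View pics/w4.png

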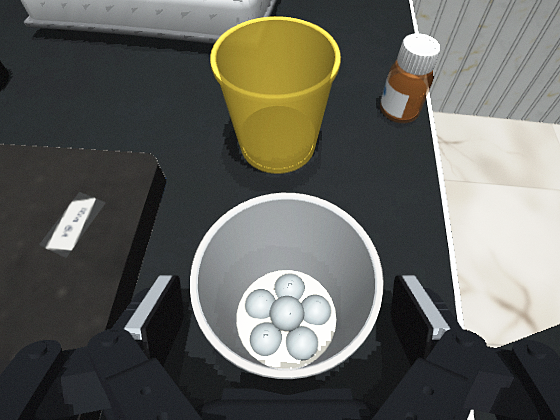

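Request:
jog_arm(plan=[[0,[0,-2,-2],[0,0,0]],[255,[0,0,0],[0,0,0]],[255,[0,0,0],[0,0,0]],[255,[0,0,0],[0,0,0]],[255,[0,0,0],[0,0,0]],[255,[0,0,0],[0,0,0]],[255,[0,0,0],[0,0,0]]], newtons=42)

```text
time: 5.03
eef_pos: [0.4199, -0.0565, 0.013]
tcp_rot: [-0.042, 0.912, -0.408, 0.017]
force: [-0.9, 2.3, 5.9]
gripper_width: 0.0501
```

Request:
jog_arm(plan=[[255,[0,0,0],[0,0,0]],[255,[0,0,0],[0,0,0]],[255,[0,0,0],[0,0,0]]])

```text
time: 5.28
eef_pos: [0.4199, -0.0565, 0.0129]
tcp_rot: [-0.042, 0.912, -0.408, 0.017]
force: [-0.3, 1.1, 6.2]
gripper_width: 0.0506
```

```bash
python3 - <<'E'
from kin import *
st()
snap('wrist','w5')
s=arm.get_state(); Rc=Ro.from_quat(s['tcp_rot']); p=s['eef_pos']
print('up in tool',Rc.inv().apply([0,0,1]).round(3))
plan([(p+[0,0,.04],Rc)],vmax=12,claw=255)
E
```

```text
t 5.28 q [ 0.096 -0.19  -0.791  0.98  -0.842 -1.562] p [ 0.4199 -0.0565  0.0129] quat [-0.0421  0.9118 -0.4081  0.0166] F [-0.3  1.1  6.2] w 0.0506
up in tool [ 0.004 -0.746 -0.666]
[[255,[0,-7,-7],[0.0,0.0,0.0]],[255,[0,-8,-6],[0.0,0.0,0.0]],[255,[0,-7,-7],[0.0,0.0,0.0]],[255,[0,-8,-7],[0.0,0.0,0.0]]]
end [ 0.4201 -0.0564  0.0533] [-0.0422  0.9118 -0.4082  0.0166]
```

View pics/w5.png

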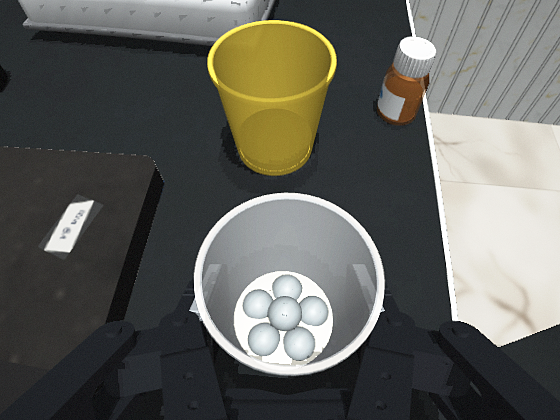

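Request:
jog_arm(plan=[[255,[0,-7,-7],[0,0,0]],[255,[0,-8,-6],[0,0,0]],[255,[0,-7,-7],[0,0,0]],[255,[0,-8,-7],[0,0,0]],[255,[0,0,0],[0,0,0]]])

```text
time: 5.75
eef_pos: [0.4213, -0.0563, 0.0556]
tcp_rot: [-0.041, 0.912, -0.408, 0.018]
force: [0.6, 0.5, -0.1]
gripper_width: 0.0502
```

```bash
python3 - <<'E'
from kin import *
st()
snap('wrist','w6');snap('scene','s6'); crop('s6',140,120,300,270,4,'c6')
E
```

```text
t 5.75 q [ 0.096 -0.263 -0.766  1.076 -0.841 -1.562] p [ 0.4213 -0.0563  0.0556] quat [-0.0414  0.9119 -0.4079  0.018 ] F [ 0.6  0.5 -0.1] w 0.0502
```

View pics/w6.png

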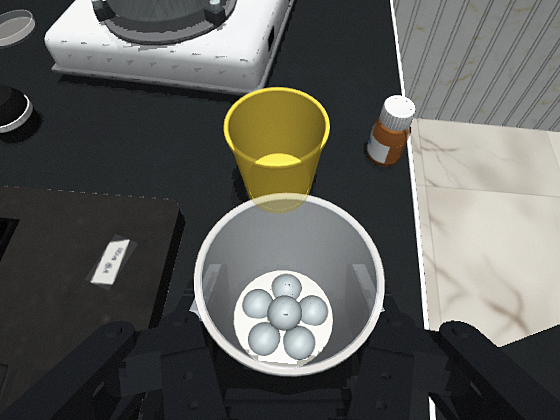

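View pics/c6.png

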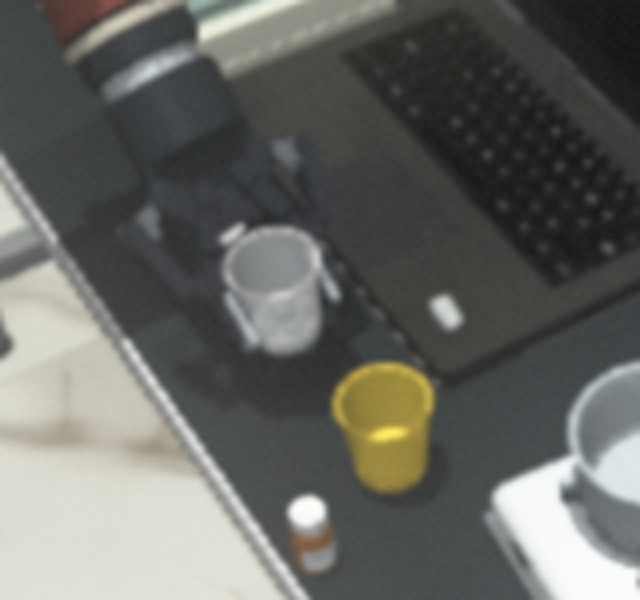

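```bash
cat >> kin.py <<'E'
RG=Ro.from_quat([-.0421,.9118,-.4081,.0166]); PG=np.array([.4199,-.0565,.0129])
CO=RG.inv().apply(np.array([.4203,-.041,0])-PG); CA=RG.inv().apply([0,0,1])
def pour(yaw,th,ph,zl=.125,back=.015,B=(.535,-.278)):
    Rp=tilt(np.deg2rad(yaw),np.deg2rad(th))*Ro.from_euler('z',np.deg2rad(ph)); ax=Rp.apply(CA)
    zen=np.rad2deg(np.arccos(ax[2])); h=ax[:2]/np.linalg.norm(ax[:2])
    down=np.array([0,0,-1])-ax*(-ax[2]); down/=np.linalg.norm(down)
    lip=Rp.apply(CO)+.062*ax+.029*down
    return np.r_[np.array(B)-h*back,zl]-lip,Rp,zen,h
E
python3 - <<'E'
from kin import *
s=arm.get_state(); Rc=Ro.from_quat(s['tcp_rot']); p=s['eef_pos']
w=[(np.array([.425,-.056,.2]),Rc)]
P=pour(3,14,45,.15); w.append((P[0],P[1])); print(P)
q=way_ik(w,s['qpos'])
for ph in (75,90,105,120,135):
    P=pour(3,14,ph); q,c=ik(P[0],P[1],q); print(ph,P[2].round(),P[0].round(3),P[3].round(2),q.round(2),'%.0e'%c)
plan(w,claw=255,vmax=34,wmax=.09)
E
```

```text
(array([ 0.58028933, -0.33792527,  0.14165733]), Rotation.from_matrix(array([[-0.71509055,  0.69718489,  0.05078135],
                            [ 0.13382307,  0.20783728, -0.96896597],
                            [-0.68610269, -0.68610269, -0.2419219 ]])), np.float64(47.934782793381906), array([-0.74975405,  0.6617166 ]))
[ 0.1  -0.39 -0.59  1.38 -0.84 -1.56] 2e-27
[-0.31  0.01 -0.74 -0.13 -1.14 -1.79] 7e-31
75 70.0 [ 0.582 -0.332  0.133] [-0.8  0.6] [-0.3   0.03 -0.73 -0.13 -1.15 -1.25] 3e-22
90 81.0 [ 0.579 -0.331  0.141] [-0.79  0.62] [-0.3  -0.   -0.74 -0.11 -1.15 -0.99] 9e-19
105 92.0 [ 0.574 -0.33   0.148] [-0.75  0.66] [-0.3  -0.03 -0.75 -0.09 -1.15 -0.72] 1e-30
120 102.0 [ 0.567 -0.329  0.154] [-0.7   0.72] [-0.3  -0.07 -0.77 -0.08 -1.14 -0.47] 5e-30
135 111.0 [ 0.56  -0.328  0.158] [-0.6  0.8] [-0.3  -0.1  -0.8  -0.07 -1.14 -0.21] 2e-30
[[255,[-1,-22,-20],[0.0,0.0,0.0]],[255,[-1,-22,-19],[0.0,0.0,0.0]],[255,[-1,-22,-20],[0.0,0.0,0.0]],[255,[0,-21,-19],[0.0,0.0,0.0]],[255,[-1,-22,-20],[0.0,0.0,0.0]],[255,[-12,-14,24],[0.043,-0.015,0.072]],[255,[-12,-12,24],[0.043,-0.014,0.072]],[255,[-13,-10,25],[0.043,-0.015,0.071]]]
[[255,[-13,-8,25],[0.043,-0.014,0.072]],[255,[-13,-6,26],[0.043,-0.015,0.072]],[255,[-14,-4,27],[0.043,-0.014,0.072]],[255,[-13,-2,26],[0.043,-0.015,0.072]],[255,[-12,0,27],[0.043,-0.015,0.072]],[255,[-13,2,27],[0.044,-0.014,0.071]],[255,[-11,5,27],[0.043,-0.015,0.072]],[255,[-11,6,27],[0.043,-0.014,0.072]]]
end [ 0.5804 -0.3374  0.1417] [ 0.2825  0.7356 -0.5626  0.2502]
```

```bash
python3 - <<'E'
from kin import *
s=arm.get_state(); Rc=Ro.from_quat(s['tcp_rot']); p=s['eef_pos']
w=[(np.array([.425,-.056,.2]),Rc)]
P=pour(3,14,50,.175); w.append((P[0],P[1]))
q=way_ik(w,s['qpos'])
print('cup bottom',(P[0]+P[1].apply(CO)).round(3))
for ph in (75,90,105,120,135):
    P=pour(3,14,ph,.152); q,c=ik(P[0],P[1],q)
    f=[P[0]+P[1].apply([sx*.042,sy*.011,0]) for sx in(1,-1) for sy in(1,-1)]
    print(ph,P[2].round(),P[0].round(3),'fingmin',min(x[2] for x in f).round(3),q.round(2),'%.0e'%c)
plan(w,claw=255,vmax=34,wmax=.09)
E
```

```text
[ 0.1  -0.39 -0.59  1.38 -0.84 -1.56] 2e-27
[-0.31 -0.05 -0.73 -0.06 -1.14 -1.7 ] 1e-19
cup bottom [ 0.598 -0.33   0.159]
75 70.0 [ 0.582 -0.332  0.16 ] fingmin 0.118 [-0.3  -0.03 -0.73 -0.07 -1.15 -1.25] 6e-29
90 81.0 [ 0.579 -0.331  0.168] fingmin 0.128 [-0.3  -0.06 -0.74 -0.05 -1.15 -0.99] 4e-19
105 92.0 [ 0.574 -0.33   0.175] fingmin 0.133 [-0.3  -0.09 -0.75 -0.03 -1.15 -0.72] 6e-19
120 102.0 [ 0.567 -0.329  0.181] fingmin 0.141 [-0.3  -0.12 -0.77 -0.02 -1.14 -0.47] 3e-30
135 111.0 [ 0.56  -0.328  0.185] fingmin 0.149 [-0.3  -0.16 -0.79 -0.01 -1.14 -0.21] 1e-30
[[255,[-1,-22,-20],[0.0,0.0,0.0]],[255,[-1,-22,-19],[0.0,0.0,0.0]],[255,[-1,-22,-20],[0.0,0.0,0.0]],[255,[0,-21,-19],[0.0,0.0,0.0]],[255,[-1,-22,-20],[0.0,0.0,0.0]],[255,[-11,-14,20],[0.039,-0.015,0.073]],[255,[-12,-13,21],[0.039,-0.015,0.073]],[255,[-12,-12,21],[0.039,-0.015,0.073]]]
[[255,[-12,-9,22],[0.039,-0.016,0.073]],[255,[-13,-8,22],[0.039,-0.015,0.073]],[255,[-13,-5,23],[0.039,-0.015,0.073]],[255,[-13,-4,23],[0.04,-0.015,0.073]],[255,[-13,-2,24],[0.039,-0.015,0.073]],[255,[-13,-1,24],[0.039,-0.015,0.073]],[255,[-12,2,24],[0.039,-0.016,0.073]],[255,[-12,4,24],[0.039,-0.015,0.073]]]
[[255,[-11,5,24],[0.039,-0.015,0.073]]]
end [ 0.5821 -0.3368  0.1694] [ 0.3143  0.7226 -0.551   0.2749]
```

Request:
jog_arm(plan=[[255,[-1,-22,-20],[0,0,0]],[255,[-1,-22,-19],[0,0,0]],[255,[-1,-22,-20],[0,0,0]],[255,[0,-21,-19],[0,0,0]],[255,[-1,-22,-20],[0,0,0]],[255,[-11,-14,20],[0.039,-0.015,0.073]],[255,[-12,-13,21],[0.039,-0.015,0.073]],[255,[-12,-12,21],[0.039,-0.015,0.073]]])

```text
time: 6.52
eef_pos: [0.4645, -0.1269, 0.1922]
tcp_rot: [0.051, 0.885, -0.456, 0.085]
force: [0.1, -0.1, -1.8]
gripper_width: 0.0502
```

Request:
jog_arm(plan=[[255,[-12,-9,22],[0.039,-0.016,0.073]],[255,[-13,-8,22],[0.039,-0.015,0.073]],[255,[-13,-5,23],[0.039,-0.015,0.073]],[255,[-13,-4,23],[0.04,-0.015,0.073]],[255,[-13,-2,24],[0.039,-0.015,0.073]],[255,[-13,-1,24],[0.039,-0.015,0.073]],[255,[-12,2,24],[0.039,-0.016,0.073]],[255,[-12,4,24],[0.039,-0.015,0.073]]])

```text
time: 7.18
eef_pos: [0.5684, -0.3144, 0.17]
tcp_rot: [0.287, 0.745, -0.545, 0.255]
force: [0.9, 0.1, -0.4]
gripper_width: 0.0503
```

```bash
python3 - <<'E'
from kin import *
st()
snap('wrist','w7');snap('scene','s7');snap('top','t7'); crop('s7',200,100,400,300,3,'c7')
crop('t7',220,130,400,280,4,'c7t')
E
```

```text
t 7.18 q [-0.282 -0.134 -0.764  0.064 -1.125 -1.691] p [ 0.5684 -0.3144  0.17  ] quat [ 0.2871  0.7454 -0.5448  0.2552] F [ 0.9  0.1 -0.4] w 0.0503
```

View pics/w7.png

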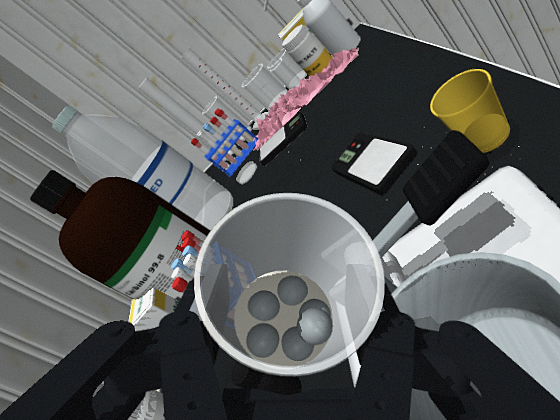

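View pics/c7.png

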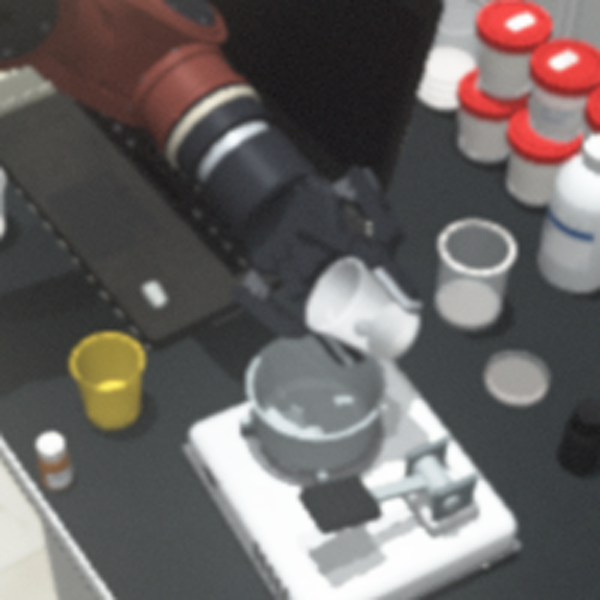

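View pics/c7t.png

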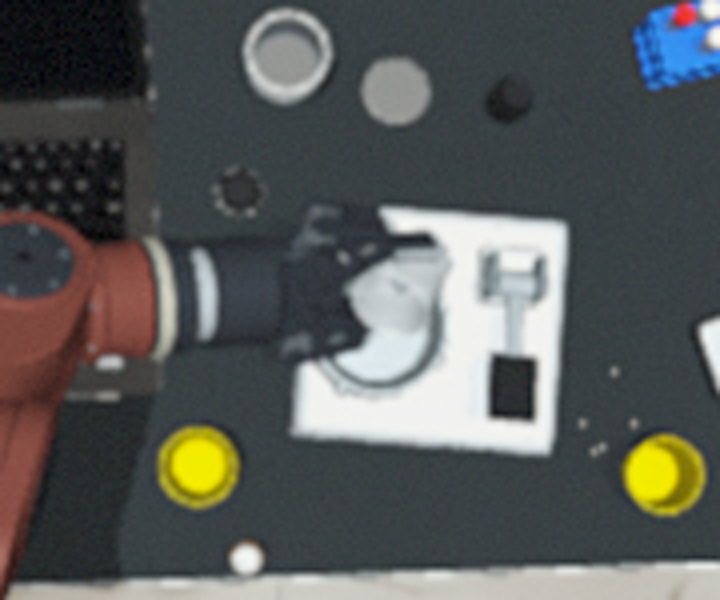

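```bash
python3 - <<'E'
from kin import *
S=(np.array([.5772,-.3282,.1694]),Ro.from_quat([.287,.745,-.545,.255])) 
s=arm.get_state(); Rc=Ro.from_quat(s['tcp_rot']); p=s['eef_pos']
w=[]
for ph in (62,72,82,92,102,112,122,132):
    P=pour(3,14,ph,.152); w.append((P[0],P[1]))
plan(w,claw=255,wmax=.06)
E
```

```text
[[255,[-1,3,5],[0.007,-0.004,0.058]],[255,[0,3,5],[0.007,-0.005,0.057]],[255,[-1,4,4],[0.007,-0.004,0.058]],[255,[0,3,5],[0.007,-0.005,0.057]],[255,[0,3,5],[0.007,-0.004,0.058]],[255,[-2,-1,-1],[0.0,0.0,0.058]],[255,[-1,-1,-1],[0.0,0.0,0.058]],[255,[-2,0,-1],[0.0,0.0,0.058]]]
[[255,[-1,-1,-1],[0.0,0.0,0.058]],[255,[-2,-1,-1],[0.0,0.0,0.058]],[255,[-1,-1,0],[0.0,0.0,0.059]],[255,[-2,-1,-1],[0.0,0.0,0.058]],[255,[-1,-1,-1],[0.0,0.0,0.058]],[255,[-2,-1,0],[0.0,0.0,0.058]],[255,[-1,-1,-1],[0.0,0.0,0.058]],[255,[-2,-1,-1],[0.0,0.0,0.058]]]
[[255,[-1,-1,0],[0.0,0.0,0.059]],[255,[-2,-1,-1],[0.0,0.0,0.058]],[255,[-1,-1,-1],[0.0,0.0,0.058]],[255,[-2,-1,0],[0.0,0.0,0.058]],[255,[-2,-1,-1],[0.0,0.0,0.058]],[255,[-1,-1,0],[0.0,0.0,0.059]],[255,[-2,0,-1],[0.0,0.0,0.058]],[255,[-2,-1,-1],[0.0,0.0,0.058]]]
[[255,[-1,-1,0],[0.0,0.0,0.058]],[255,[-2,-1,-1],[0.0,0.0,0.058]]]
end [ 0.5613 -0.3279  0.1849] [ 0.7112  0.3395 -0.2355  0.5687]
```

Request:
jog_arm(plan=[[255,[0,0,0],[0,0,0]],[255,[0,0,0],[0,0,0]]])

```text
time: 7.5
eef_pos: [0.5687, -0.3129, 0.171]
tcp_rot: [0.285, 0.747, -0.544, 0.254]
force: [0.3, -0.3, -0.4]
gripper_width: 0.0504
```

```bash
python3 - <<'E'
from kin import *
st()
w=[]
for ph in (65,74,82,92,102,112,122,132):
    P=pour(3,14,ph,.152); w.append((P[0],P[1]))
plan(w,claw=255,wmax=.06)
E
```

```text
t 7.5 q [-0.279 -0.138 -0.764  0.073 -1.124 -1.691] p [ 0.5687 -0.3129  0.171 ] quat [ 0.2855  0.7466 -0.5443  0.2545] F [ 0.3 -0.3 -0.4] w 0.0504
[[255,[0,3,4],[0.006,-0.003,0.056]],[255,[-1,2,4],[0.006,-0.004,0.056]],[255,[1,3,5],[0.007,-0.003,0.057]],[255,[0,3,4],[0.006,-0.003,0.056]],[255,[0,2,4],[0.006,-0.004,0.056]],[255,[1,3,4],[0.006,-0.003,0.056]],[255,[-1,-1,-1],[0.0,0.0,0.052]],[255,[-2,0,0],[0.0,0.0,0.053]]]
[[255,[-2,-1,-1],[0.0,0.0,0.052]],[255,[-1,-1,-1],[0.0,0.0,0.047]],[255,[-1,-1,0],[0.0,0.0,0.046]],[255,[-1,0,-1],[0.0,0.0,0.047]],[255,[-1,-1,-1],[0.0,0.0,0.058]],[255,[-2,-1,-1],[0.0,0.0,0.058]],[255,[-2,-1,0],[0.0,0.0,0.058]],[255,[-1,-1,-1],[0.0,0.0,0.058]]]
[[255,[-2,-1,-1],[0.0,0.0,0.059]],[255,[-1,-1,0],[0.0,0.0,0.058]],[255,[-2,-1,-1],[0.0,0.0,0.058]],[255,[-1,-1,0],[0.0,0.0,0.058]],[255,[-2,-1,-1],[0.0,0.0,0.058]],[255,[-2,-1,-1],[0.0,0.0,0.058]],[255,[-1,-1,0],[0.0,0.0,0.059]],[255,[-2,-1,-1],[0.0,0.0,0.058]]]
[[255,[-2,-1,-1],[0.0,0.0,0.058]],[255,[-1,0,0],[0.0,0.0,0.058]],[255,[-2,-1,-1],[0.0,0.0,0.058]]]
end [ 0.5613 -0.3278  0.185 ] [ 0.7112  0.3394 -0.2357  0.5688]
```

Request:
jog_arm(plan=[[255,[0,3,4],[0.006,-0.003,0.056]],[255,[-1,2,4],[0.006,-0.004,0.056]],[255,[1,3,5],[0.007,-0.003,0.057]],[255,[0,3,4],[0.006,-0.003,0.056]],[255,[0,2,4],[0.006,-0.004,0.056]],[255,[1,3,4],[0.006,-0.003,0.056]],[255,[-1,-1,-1],[0,0,0.052]],[255,[0,0,0],[0,0,0]]])

```text
time: 8.17
eef_pos: [0.5825, -0.3328, 0.157]
tcp_rot: [0.424, 0.664, -0.501, 0.359]
force: [0.5, -0.7, -0.3]
gripper_width: 0.0502
```

```bash
python3 - <<'E'
from kin import *
st()
snap('wrist','w8');snap('scene','s8'); crop('s8',200,100,400,300,3,'c8')
w=[]
for ph in (80,90,100,110,120,130):
    P=pour(3,14,ph,.152); w.append((P[0],P[1]))
plan(w,claw=255,wmax=.06)
E
```

```text
t 8.17 q [-0.299 -0.024 -0.728 -0.079 -1.146 -1.369] p [ 0.5825 -0.3328  0.157 ] quat [ 0.4242  0.6639 -0.5007  0.3587] F [ 0.5 -0.7 -0.3] w 0.0502
[[255,[-1,-1,-1],[0.0,0.0,0.052]],[255,[-1,-1,0],[0.0,0.0,0.053]],[255,[-2,0,-1],[0.0,0.001,0.052]],[255,[-1,-1,0],[0.001,0.0,0.053]],[255,[-1,-1,-1],[0.0,0.0,0.058]],[255,[-2,-1,-1],[0.0,0.0,0.058]],[255,[-2,-1,-1],[-0.001,0.0,0.058]],[255,[-1,-1,-1],[0.0,0.0,0.058]]]
[[255,[-2,-1,0],[0.0,0.0,0.059]],[255,[-1,-1,-1],[0.0,0.0,0.058]],[255,[-2,-1,-1],[0.0,0.0,0.058]],[255,[-1,-1,0],[0.0,0.0,0.058]],[255,[-2,0,-1],[0.0,0.0,0.058]],[255,[-1,-1,0],[0.0,0.0,0.058]],[255,[-2,-1,-1],[0.0,0.0,0.059]],[255,[-2,-1,0],[0.0,0.0,0.058]]]
[[255,[-1,-1,-1],[0.0,0.0,0.058]],[255,[-2,-1,0],[0.0,0.0,0.058]],[255,[-2,-1,-1],[0.0,0.0,0.058]]]
end [ 0.562  -0.3284  0.1843] [ 0.7051  0.3519 -0.2454  0.5646]
```

View pics/w8.png

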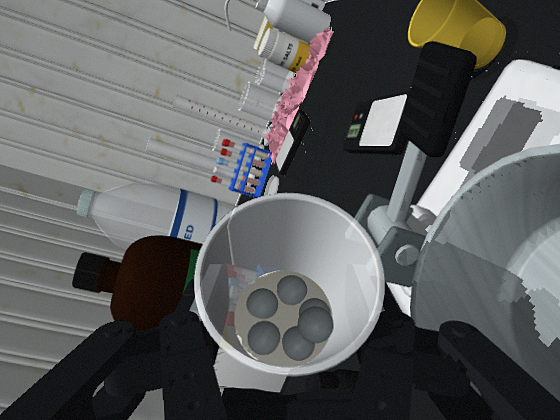

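View pics/c8.png

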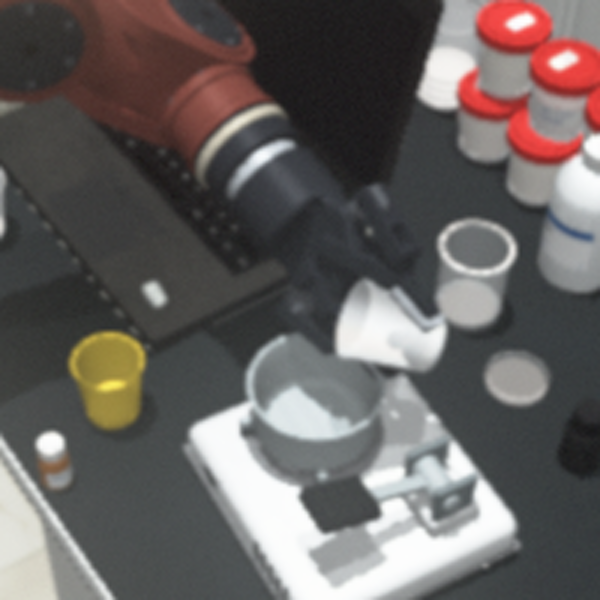

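```bash
python3 - <<'E'
from kin import *
s=arm.get_state(); Rc=Ro.from_quat(s['tcp_rot']); p=s['eef_pos']
w=load('w8'); sc=load('s8')
ax=Rc.apply(CA); down=np.array([0,0,-1])+ax*ax[2]; down/=np.linalg.norm(down)
o=p+Rc.apply(CO); lip=o+.062*ax+.029*down; m=o+.062*ax
print(lip,m,np.rad2deg(np.arccos(ax[2])))
b=np.array([[.535+.048*np.cos(a),-.278+.048*np.sin(a),.105] for a in np.linspace(0,6.28,40)])
e=np.cross(ax,down)
r=np.array([m+.029*(np.cos(a)*down+np.sin(a)*e) for a in np.linspace(0,6.28,40)])
for S,n in((w,'w8'),(sc,'s8')):
    im=cv2.imread('pics/'+n+'.png')
    for q in proj(S,b): cv2.circle(im,tuple(int(v) for v in q),1,(0,0,255),-1)
    for q in proj(S,r): cv2.circle(im,tuple(int(v) for v in q),1,(0,255,0),-1)
    cv2.circle(im,tuple(int(v) for v in proj(S,lip)[0]),3,(255,0,255),1)
    cv2.imwrite('pics/%so.png'%n,im)
a=cv2.imread('pics/s8o.png')[150:300,220:400]; b2=cv2.imread('pics/w8o.png')
cv2.imwrite('pics/o8.png',np.vstack([cv2.resize(b2,(400,300)),cv2.resize(a,(400,300),interpolation=cv2.INTER_CUBIC)]))
E
```

```text
[ 0.54663318 -0.28658155  0.15249476] [ 0.55656482 -0.29403869  0.17870074] 64.6426810494486
```

View pics/o8.png

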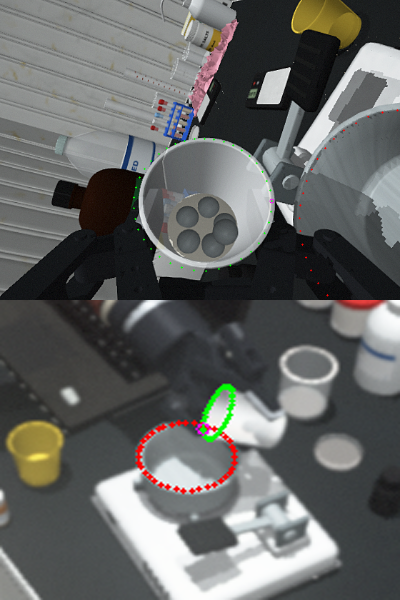

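Request:
jog_arm(plan=[[255,[-1,-1,-1],[0,0,0.052]],[255,[-1,-1,0],[0,0,0.053]],[255,[-2,0,-1],[0,0,0.052]],[255,[-1,-1,0],[0,0,0.053]],[255,[-1,-1,-1],[0,0,0.04]],[255,[-2,-1,-1],[0,0,0.04]],[255,[-1,-1,0],[0,0,0.04]],[255,[-1,-1,-1],[0,0,0.04]]])

```text
time: 8.93
eef_pos: [0.5774, -0.3312, 0.1688]
tcp_rot: [0.539, 0.575, -0.427, 0.444]
force: [-0.2, 0.2, -1.2]
gripper_width: 0.0498
```

```bash
python3 - <<'E'
from kin import *
st()
snap('wrist','w9')
w=[]
for ph in (100,110,120,130):
    P=pour(3,14,ph,.152); w.append((P[0],P[1]))
plan(w,claw=255,wmax=.06)
E
```

```text
t 8.93 q [-0.298 -0.065 -0.742 -0.051 -1.146 -1.001] p [ 0.5774 -0.3312  0.1688] quat [ 0.5386  0.5749 -0.4267  0.4442] F [-0.2  0.2 -1.2] w 0.0498
[[255,[-1,0,0],[0.0,0.0,0.046]],[255,[-1,-1,-1],[0.0,0.0,0.046]],[255,[-1,0,0],[0.0,0.001,0.046]],[255,[-1,0,-1],[0.0,0.0,0.046]],[255,[-1,-1,-1],[0.0,0.0,0.058]],[255,[-2,-1,0],[0.0,0.0,0.058]],[255,[-2,-1,-1],[0.0,0.0,0.058]],[255,[-1,-1,0],[0.0,0.0,0.058]]]
[[255,[-2,-1,-1],[0.0,0.0,0.059]],[255,[-2,-1,0],[0.0,0.0,0.058]],[255,[-1,-1,-1],[0.0,0.0,0.058]],[255,[-2,-1,0],[0.0,0.0,0.058]],[255,[-1,-1,-1],[0.0,0.0,0.059]]]
end [ 0.5624 -0.3283  0.1835] [ 0.7053  0.3516 -0.2452  0.5646]
```

View pics/w9.png

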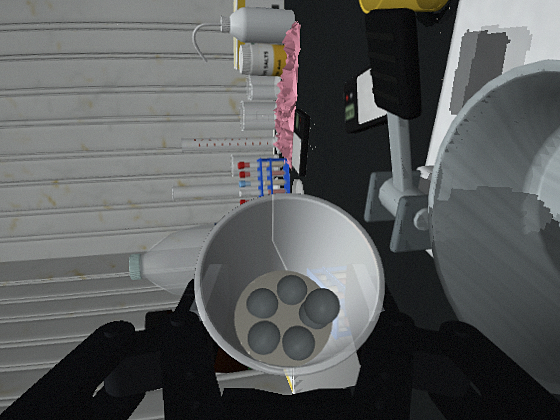

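Request:
jog_arm(plan=[[255,[-1,0,0],[0,0,0.04]],[255,[-1,-1,-1],[0,0,0.04]],[255,[-1,0,0],[0,0,0.04]],[255,[-1,-1,-1],[0,0,0.04]],[255,[-1,-1,0],[0,0,0.04]],[255,[-1,0,-1],[0,0,0.04]],[255,[-1,-1,0],[0,0,0.04]],[255,[-1,-1,-1],[0,0,0.04]]])

```text
time: 9.65
eef_pos: [0.5714, -0.3294, 0.1764]
tcp_rot: [0.623, 0.482, -0.351, 0.506]
force: [-0.3, -0.8, -0.5]
gripper_width: 0.0502
```

```bash
python3 - <<'E'
from kin import *
st()
snap('wrist','w10')
w=[]
for ph in (115,122,130,138):
    P=pour(3,14,ph,.152); w.append((P[0],P[1]))
plan(w,claw=255,wmax=.06)
E
```

```text
t 9.65 q [-0.299 -0.1   -0.759 -0.032 -1.146 -0.681] p [ 0.5714 -0.3294  0.1764] quat [ 0.6232  0.482  -0.3507  0.5063] F [-0.3 -0.8 -0.5] w 0.0502
[[255,[-1,0,0],[0.0,0.0,0.042]],[255,[-1,0,0],[0.0,0.0,0.042]],[255,[-1,-1,-1],[0.0,0.001,0.043]],[255,[-1,-1,0],[0.0,0.0,0.041]],[255,[-1,0,-1],[0.0,0.0,0.04]],[255,[-1,0,0],[0.0,0.0,0.041]],[255,[-1,-1,0],[0.0,0.0,0.046]],[255,[-2,-1,-1],[0.0,0.0,0.047]]]
[[255,[-1,0,0],[0.0,0.0,0.046]],[255,[-1,-1,-1],[0.0,0.0,0.047]],[255,[-2,0,0],[0.0,0.0,0.046]],[255,[-1,-1,-1],[0.0,0.0,0.047]]]
end [ 0.5588 -0.3271  0.186 ] [ 0.728   0.3018 -0.2053  0.5803]
```

View pics/w10.png

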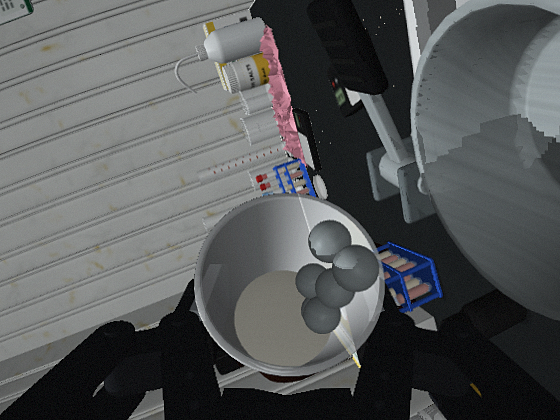

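Request:
jog_arm(plan=[[255,[-1,0,0],[0,0,0.02]],[255,[0,0,0],[0,0,0.02]],[255,[-1,-1,0],[0,0,0.03]],[255,[-1,0,-1],[0,0,0.03]],[255,[-1,-1,0],[0,0,0.04]],[255,[-1,0,-1],[0,0,0.04]],[255,[-1,0,0],[0,0,0.04]],[255,[-1,-1,0],[0,0,0.04]]])

```text
time: 10.37
eef_pos: [0.5659, -0.3292, 0.1819]
tcp_rot: [0.681, 0.396, -0.282, 0.548]
force: [0.6, 0.1, 0.3]
gripper_width: 0.0501
```

```bash
python3 - <<'E'
from kin import *
st()
snap('wrist','w11')
E
```

```text
t 10.37 q [-0.301 -0.129 -0.774 -0.022 -1.145 -0.423] p [ 0.5659 -0.3292  0.1819] quat [ 0.6808  0.3963 -0.2817  0.5478] F [0.6 0.1 0.3] w 0.0501
```

View pics/w11.png

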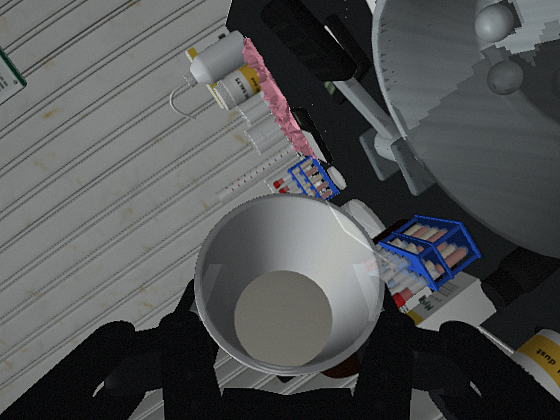

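```bash
python3 - <<'E'
from kin import *
snap('scene','s11');snap('top','t11')
crop('s11',200,100,400,300,3,'c11')
s=arm.get_state()
P=pour(3,14,60,.19)
w=[(P[0],P[1]),(PG+[0,0,.17],RG)]
way_ik(w,s['qpos'])
plan(w,claw=255,vmax=34,wmax=.11)
E
```

```text
[-0.3  -0.09 -0.72 -0.01 -1.14 -1.51] 8e-24
[ 0.1  -0.4  -0.63  1.35 -0.84 -1.56] 2e-25
[[255,[0,2,0],[0.0,0.0,-0.109]],[255,[0,2,1],[0.0,0.0,-0.109]],[255,[0,2,0],[0.0,0.0,-0.109]],[255,[-1,2,1],[0.0,0.0,-0.109]],[255,[-1,1,0],[0.0,0.0,-0.109]],[255,[-1,2,0],[0.0,0.0,-0.108]],[255,[-1,2,1],[0.0,0.0,-0.109]],[255,[-1,1,0],[0.0,0.0,-0.109]]]
[[255,[-1,2,1],[-0.001,0.0,-0.109]],[255,[-2,1,0],[0.0,0.0,-0.109]],[255,[13,-8,-25],[-0.042,0.021,-0.095]],[255,[14,-6,-25],[-0.041,0.02,-0.095]],[255,[15,-4,-25],[-0.042,0.021,-0.096]],[255,[15,-1,-25],[-0.041,0.02,-0.095]],[255,[16,2,-25],[-0.042,0.021,-0.095]],[255,[17,4,-24],[-0.041,0.02,-0.095]]]
[[255,[16,6,-23],[-0.042,0.021,-0.095]],[255,[16,10,-23],[-0.041,0.02,-0.096]],[255,[15,11,-22],[-0.042,0.021,-0.095]],[255,[15,14,-21],[-0.041,0.02,-0.095]],[255,[14,16,-20],[-0.042,0.021,-0.095]]]
end [ 0.4197 -0.0568  0.1828] [-0.0419  0.9119 -0.408   0.0166]
```

View pics/c11.png

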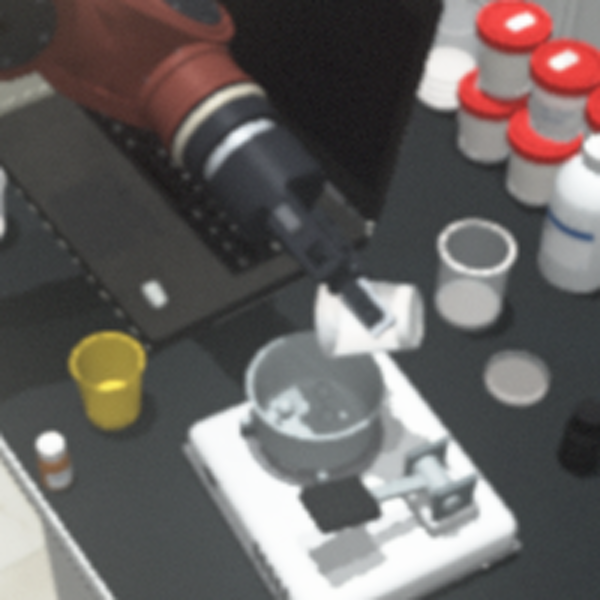

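Request:
jog_arm(plan=[[255,[0,2,0],[0,0,-0.109]],[255,[0,2,1],[0,0,-0.109]],[255,[0,2,0],[0,0,-0.109]],[255,[-1,2,1],[0,0,-0.109]],[255,[-1,1,0],[0,0,-0.109]],[255,[-1,2,0],[0,0,-0.108]],[255,[-1,2,1],[0,0,-0.109]],[255,[-1,1,0],[0,0,-0.109]]])

```text
time: 11.18
eef_pos: [0.5793, -0.3334, 0.1883]
tcp_rot: [0.447, 0.649, -0.488, 0.375]
force: [0.4, -0.2, 0.1]
gripper_width: 0.0502
```

Request:
jog_arm(plan=[[255,[-1,2,1],[0,0,-0.109]],[255,[-2,1,0],[0,0,-0.109]],[255,[13,-8,-25],[-0.042,0.021,-0.095]],[255,[14,-6,-25],[-0.041,0.02,-0.095]],[255,[15,-4,-25],[-0.042,0.021,-0.096]],[255,[15,-1,-25],[-0.041,0.02,-0.095]],[255,[16,2,-25],[-0.042,0.021,-0.095]],[255,[17,4,-24],[-0.041,0.02,-0.095]]])

```text
time: 11.85
eef_pos: [0.4927, -0.1811, 0.1863]
tcp_rot: [0.153, 0.848, -0.481, 0.161]
force: [1.0, 0.9, 0.3]
gripper_width: 0.0503
```

Request:
jog_arm(plan=[[255,[16,6,-23],[-0.042,0.021,-0.095]],[255,[16,10,-23],[-0.041,0.02,-0.096]],[255,[15,11,-22],[-0.042,0.021,-0.095]],[255,[15,14,-21],[-0.041,0.02,-0.095]],[255,[14,16,-20],[-0.042,0.021,-0.095]],[255,[0,0,0],[0,0,0]]])

```text
time: 12.35
eef_pos: [0.4194, -0.0541, 0.1834]
tcp_rot: [-0.045, 0.912, -0.407, 0.015]
force: [0.5, -0.3, -1.1]
gripper_width: 0.0505
```

```bash
python3 - <<'E'
from kin import *
st()
snap('wrist','w12');snap('scene','s12');snap('top','t12')
crop('t12',270,160,380,260,5,'c12t');crop('s12',140,120,400,320,3,'c12')
w=[(PG+[0,0,.06],RG)]
plan(w,claw=255,vmax=28)
E
```

```text
t 12.35 q [ 0.101 -0.393 -0.626  1.353 -0.839 -1.562] p [ 0.4194 -0.0541  0.1834] quat [-0.0451  0.9122 -0.4069  0.0154] F [ 0.5 -0.3 -1.1] w 0.0505
[[255,[0,20,18],[0.0,0.0,-0.001]],[255,[0,21,18],[0.0,0.0,0.0]],[255,[0,20,19],[-0.001,0.0,-0.001]],[255,[0,21,18],[0.0,0.001,0.0]]]
end [ 0.4202 -0.0566  0.0726] [-0.042   0.9119 -0.408   0.0164]
```

View pics/c12t.png

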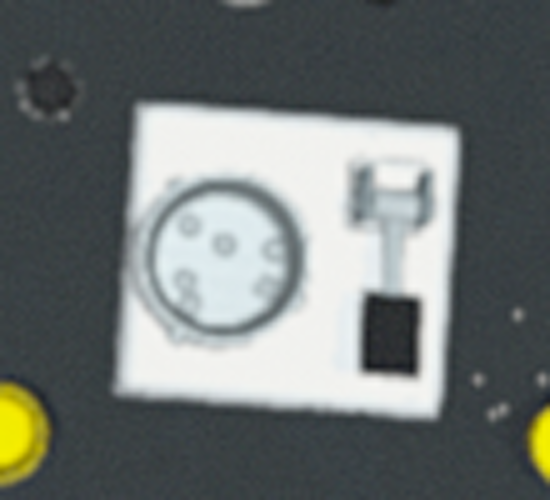

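View pics/c12.png

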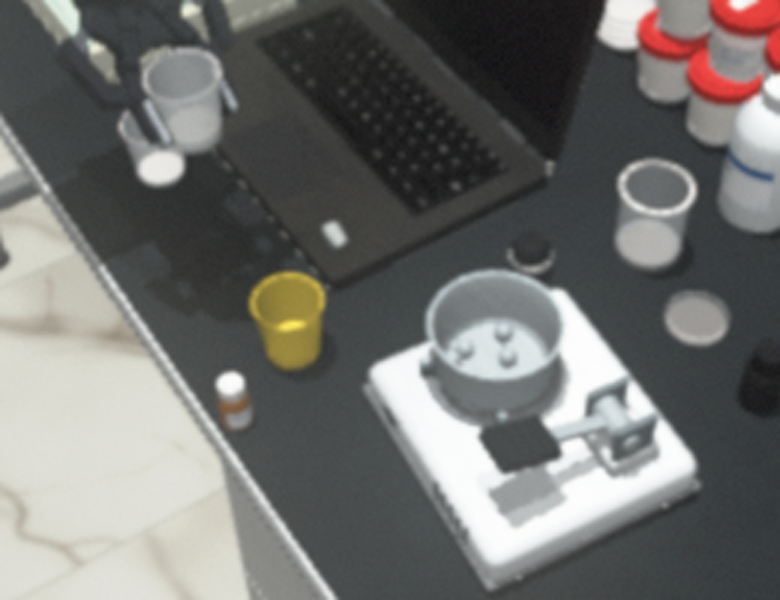

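View pics/w12.png

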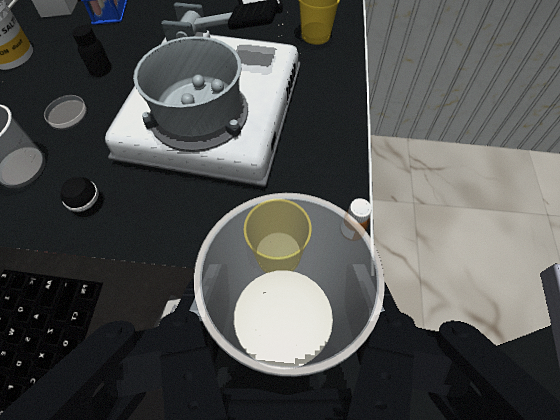

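Request:
jog_arm(plan=[[255,[0,20,18],[0,0,0]],[255,[0,21,18],[0,0,0]],[255,[0,20,19],[0,0,0]],[255,[0,21,18],[0,0,0]],[255,[0,0,0],[0,0,0]],[255,[0,0,0],[0,0,0]]])

```text
time: 13.0
eef_pos: [0.4185, -0.0573, 0.0718]
tcp_rot: [-0.041, 0.912, -0.409, 0.015]
force: [0.3, 0.4, 0.5]
gripper_width: 0.0504
```

```bash
python3 - <<'E'
from kin import *
st()
plan([(PG+[0,0,.001],RG)],claw=255,vmax=10)
E
```

```text
t 13.0 q [ 0.095 -0.289 -0.756  1.118 -0.842 -1.56 ] p [ 0.4185 -0.0573  0.0718] quat [-0.0412  0.9117 -0.4085  0.0153] F [0.3 0.4 0.5] w 0.0504
[[255,[0,7,6],[0.0,-0.001,0.0]],[255,[-1,8,7],[0.0,0.0,0.0]],[255,[0,7,6],[0.0,-0.001,0.0]],[255,[0,7,6],[-0.001,0.0,0.0]],[255,[0,7,7],[0.0,-0.001,0.0]],[255,[-1,8,6],[0.0,0.0,-0.001]]]
end [ 0.4201 -0.0562  0.0136] [-0.0423  0.9119 -0.408   0.0164]
```

Request:
jog_arm(plan=[[255,[0,7,6],[0,0,0]],[255,[-1,8,7],[0,0,0]],[255,[0,7,6],[0,0,0]],[255,[0,7,6],[0,0,0]],[255,[0,7,6],[0,0,0]],[255,[-1,4,4],[0,0,0]],[255,[0,0,0],[0,0,0]]])

```text
time: 13.58
eef_pos: [0.4205, -0.0558, 0.0179]
tcp_rot: [-0.042, 0.912, -0.408, 0.016]
force: [-0.7, -0.0, -0.3]
gripper_width: 0.0503
```

```bash
python3 - <<'E'
from kin import *
st()
plan([(PG+[0,0,.001],RG)],claw=255,vmax=10)
E
```

```text
t 13.58 q [ 0.098 -0.192 -0.783  0.996 -0.841 -1.558] p [ 0.4205 -0.0558  0.0179] quat [-0.0416  0.9118 -0.4081  0.0157] F [-0.7 -0.  -0.3] w 0.0503
[[255,[1,3,3],[0.0,-0.002,0.0]]]
end [ 0.4195 -0.0562  0.0136] [-0.042   0.9118 -0.4081  0.0166]
```

Request:
jog_arm(plan=[[255,[0,2,2],[0,0,0]],[255,[0,1,1],[0,0,0]],[255,[0,1,0],[0,0,0]],[255,[0,0,0],[0,0,0]]])

```text
time: 13.92
eef_pos: [0.4214, -0.0553, 0.0146]
tcp_rot: [-0.041, 0.912, -0.408, 0.017]
force: [-0.1, -0.2, -0.3]
gripper_width: 0.0502
```

Request:
jog_arm(plan=[[255,[0,0,1],[0,0,0]],[255,[0,0,0],[0,0,0]]])

```text
time: 14.08
eef_pos: [0.4215, -0.0561, 0.014]
tcp_rot: [-0.041, 0.912, -0.408, 0.017]
force: [-1.0, -0.3, 0.0]
gripper_width: 0.0503
```

Request:
jog_arm(plan=[[255,[0,1,0],[0,0,0]],[255,[0,0,0],[0,0,0]]])

```text
time: 14.25
eef_pos: [0.4214, -0.0554, 0.0131]
tcp_rot: [-0.041, 0.912, -0.408, 0.017]
force: [-0.4, -0.9, 0.5]
gripper_width: 0.0499
```

Within a fraction of a mm of the surface; open partially, then fully, and back off.

Request:
jog_arm(plan=[[255,[0,1,0],[0,0,0]],[100,[0,0,0],[0,0,0]],[60,[0,0,0],[0,0,0]],[0,[0,0,0],[0,0,0]],[0,[0,0,0],[0,0,0]],[0,[0,0,0],[0,0,0]],[0,[0,0,0],[0,0,0]],[0,[0,0,0],[0,0,0]]])

```text
time: 14.92
eef_pos: [0.4212, -0.0547, 0.0123]
tcp_rot: [-0.041, 0.912, -0.408, 0.017]
force: [-0.0, -0.0, -0.4]
gripper_width: 0.0854
```

```bash
python3 - <<'E'
from kin import *
st(); snap('wrist','w13')
s=arm.get_state(); Rc=Ro.from_quat(s['tcp_rot']); p=s['eef_pos']; z=Rc.apply([0,0,1])
print('up in tool',Rc.inv().apply([0,0,1]))
E
```

```text
t 14.92 q [ 0.1   -0.179 -0.783  0.983 -0.841 -1.554] p [ 0.4212 -0.0547  0.0123] quat [-0.0412  0.9119 -0.4081  0.0167] F [-0.  -0.  -0.4] w 0.0854
up in tool [ 0.00315689 -0.74568407 -0.6662922 ]
```

View pics/w13.png

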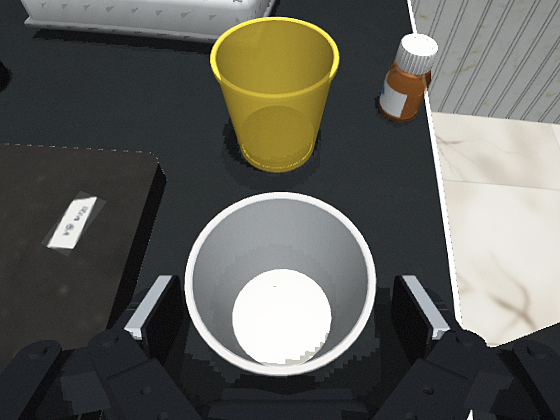

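```bash
python3 - <<'E'
from kin import *
s=arm.get_state(); Rc=Ro.from_quat(s['tcp_rot']); p=s['eef_pos']; z=Rc.apply([0,0,1])
D=toolrot([0,0,-1],[np.sin(.106),np.cos(.106),0])
w=[(p-.12*z,Rc),(np.array([.42,.0,.24]),tilt(.05,1.1)),(np.array([.4867,-.3757,.17]),D)]
print(way_ik(w,s['qpos']))
plan(w,vmax=34,wmax=.11)
E
```

```text
[ 0.3  -0.08 -0.54  1.35 -0.82 -1.25] 2e-28
[ 0.02 -0.42 -0.42  1.55 -0.47 -1.61] 7e-21
[-0.87  0.15  0.03  1.46  0.   -2.33] 3e-17
[-8.69887296e-01  1.45770136e-01  3.09940832e-02  1.45602027e+00
  1.07136012e-09 -2.33468362e+00]
[[0,[0,0,-30],[0.0,0.0,0.0]],[0,[0,0,-30],[0.0,0.0,0.0]],[0,[0,0,-30],[0.0,0.0,0.0]],[0,[0,0,-30],[0.0,0.0,0.0]],[0,[-1,-27,-15],[-0.074,0.004,0.007]],[0,[0,-25,-16],[-0.074,0.005,0.006]],[0,[-1,-25,-18],[-0.074,0.004,0.007]],[0,[-1,-22,-20],[-0.075,0.004,0.006]]]
[[0,[-1,-22,-22],[-0.074,0.004,0.007]],[0,[-4,-25,20],[-0.039,0.003,0.013]],[0,[-4,-27,18],[-0.039,0.003,0.013]],[0,[-5,-26,17],[-0.039,0.003,0.012]],[0,[-5,-28,17],[-0.04,0.003,0.013]],[0,[-6,-28,15],[-0.039,0.003,0.013]],[0,[-6,-28,14],[-0.039,0.004,0.013]],[0,[-6,-29,13],[-0.039,0.003,0.012]]]
[[0,[-7,-29,12],[-0.039,0.003,0.013]],[0,[-7,-30,11],[-0.039,0.003,0.013]],[0,[-8,-30,9],[-0.039,0.003,0.013]],[0,[-8,-30,9],[-0.039,0.003,0.012]],[0,[-8,-30,7],[-0.04,0.003,0.013]]]
end [ 0.4866 -0.3754  0.1696] [5.300e-02 9.986e-01 2.000e-04 1.000e-04]
```

Request:
jog_arm(plan=[[0,[0,0,-20],[0,0,0]],[0,[0,0,-25],[0,0,0]],[0,[0,0,-25],[0,0,0]],[0,[0,0,-25],[0,0,0]],[0,[0,0,-25],[0,0,0]],[0,[0,0,0],[0,0,0]]])

```text
time: 15.47
eef_pos: [0.4152, 0.0368, 0.0952]
tcp_rot: [-0.041, 0.912, -0.408, 0.019]
force: [0.8, 0.4, 0.4]
gripper_width: 0.0853
```

```bash
python3 - <<'E'
from kin import *
st(); snap('wrist','w14');snap('scene','s14'); crop('s14',140,120,300,270,4,'c14')
E
```

```text
t 15.47 q [ 0.309 -0.08  -0.533  1.354 -0.815 -1.25 ] p [0.4152 0.0368 0.0952] quat [-0.0413  0.912  -0.4077  0.0189] F [0.8 0.4 0.4] w 0.0853
```

View pics/w14.png

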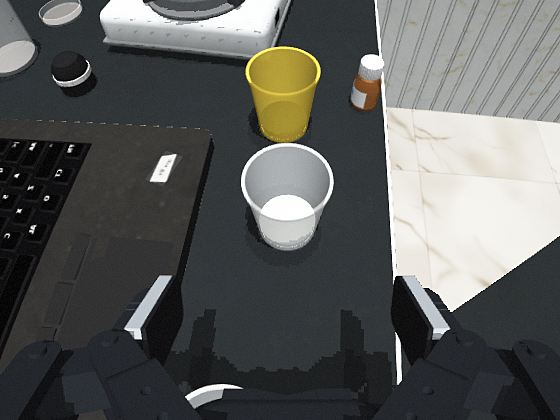

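View pics/c14.png

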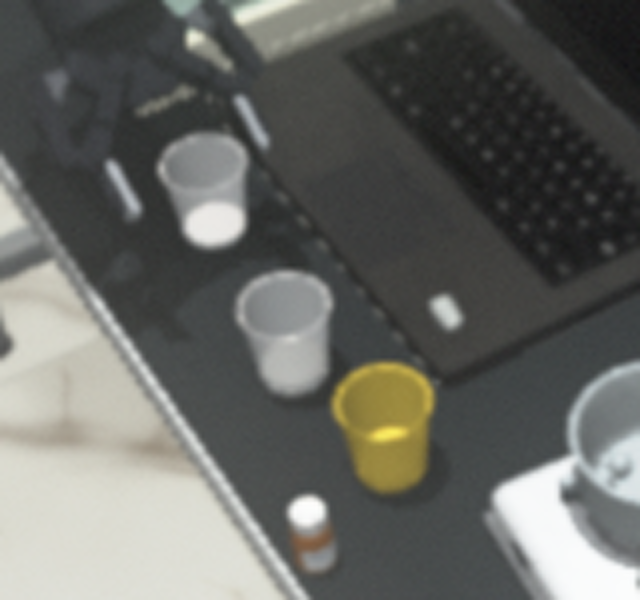

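```bash
python3 - <<'E'
from kin import *
s=arm.get_state(); Rc=Ro.from_quat(s['tcp_rot']); p=s['eef_pos']
D=toolrot([0,0,-1],[np.sin(.106),np.cos(.106),0])
w=[(p+[0,-.01,.09],Rc),(np.array([.42,.0,.24]),tilt(.05,1.1)),(np.array([.4867,-.3757,.17]),D)]
plan(w,vmax=34,wmax=.11,claw=255)
E
```

```text
[[255,[0,-25,-18],[0.0,0.0,0.0]],[255,[1,-24,-17],[0.0,0.0,0.0]],[255,[0,-25,-18],[0.0,0.0,0.0]],[255,[-1,-15,-5],[-0.093,0.006,0.008]],[255,[-1,-14,-6],[-0.092,0.005,0.009]],[255,[-1,-14,-7],[-0.093,0.006,0.008]],[255,[-1,-13,-9],[-0.093,0.006,0.009]],[255,[-4,-25,19],[-0.039,0.003,0.013]]]
[[255,[-4,-27,19],[-0.039,0.003,0.012]],[255,[-5,-26,17],[-0.039,0.003,0.013]],[255,[-5,-28,17],[-0.039,0.003,0.013]],[255,[-6,-28,15],[-0.04,0.003,0.013]],[255,[-6,-28,14],[-0.039,0.003,0.012]],[255,[-6,-29,13],[-0.039,0.003,0.013]],[255,[-7,-29,12],[-0.039,0.003,0.013]],[255,[-7,-30,10],[-0.039,0.003,0.013]]]
[[255,[-8,-30,10],[-0.039,0.003,0.012]],[255,[-8,-30,8],[-0.039,0.003,0.013]],[255,[-8,-31,7],[-0.039,0.004,0.013]]]
end [ 0.4865 -0.3759  0.1702] [ 5.310e-02  9.986e-01 -2.000e-04 -2.000e-04]
```

Request:
jog_arm(plan=[[0,[0,-25,-18],[0,0,0]],[0,[1,-24,-17],[0,0,0]],[0,[0,-25,-18],[0,0,0]],[255,[-1,-15,-5],[-0.093,0.006,0.008]],[255,[-1,-14,-6],[-0.092,0.005,0.009]],[255,[-1,-14,-7],[-0.093,0.006,0.008]],[255,[-1,-13,-9],[-0.093,0.006,0.009]],[255,[-4,-25,19],[-0.039,0.003,0.013]]])

```text
time: 16.23
eef_pos: [0.4268, -0.0312, 0.2383]
tcp_rot: [-0.017, 0.977, -0.212, 0.009]
force: [2.1, -0.3, -0.0]
gripper_width: 0.0255
```

Request:
jog_arm(plan=[[255,[-4,-27,19],[-0.039,0.003,0.012]],[255,[-5,-26,17],[-0.039,0.003,0.013]],[255,[-5,-28,17],[-0.039,0.003,0.013]],[255,[-6,-28,15],[-0.04,0.003,0.013]],[255,[-6,-28,14],[-0.039,0.003,0.012]],[255,[-6,-29,13],[-0.039,0.003,0.013]],[255,[-7,-29,12],[-0.039,0.003,0.013]],[255,[0,0,0],[0,0,0]]])

```text
time: 16.9
eef_pos: [0.4621, -0.2565, 0.1894]
tcp_rot: [0.032, 0.997, -0.077, 0.0]
force: [-0.9, 0.6, 0.1]
gripper_width: 0.0
```

```bash
python3 - <<'E'
from kin import *
st(); snap('wrist','w15');snap('top','t15'); crop('t15',165,165,405,285,3.3,'c15')
E
```

```text
t 16.9 q [-0.683 -0.22  -0.299  1.397 -0.123 -2.196] p [ 0.4621 -0.2565  0.1894] quat [ 3.160e-02  9.965e-01 -7.730e-02  2.000e-04] F [-0.9  0.6  0.1] w 0.0
```

View pics/w15.png

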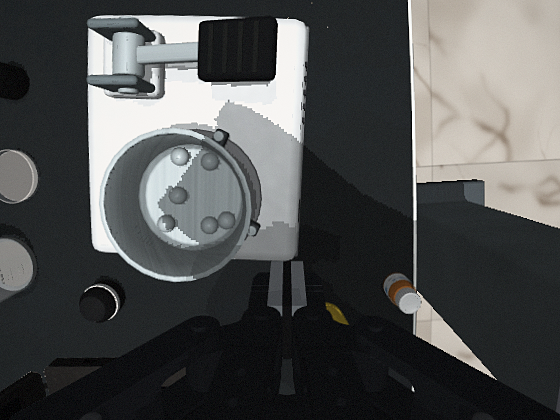

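View pics/c15.png

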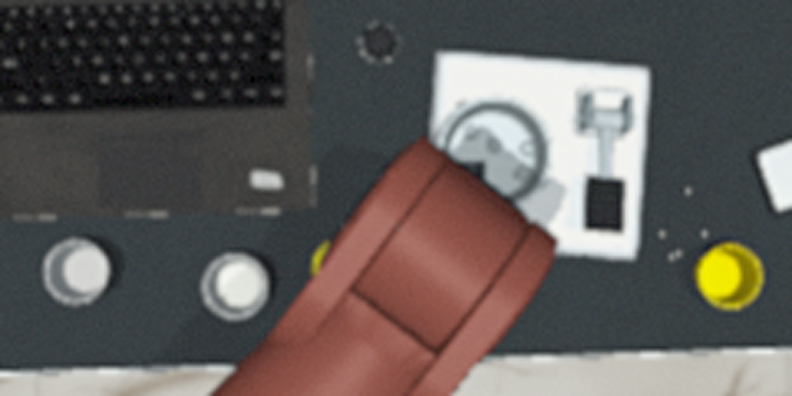

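```bash
python3 - <<'E'
from kin import *
w=load('w15');t=load('top0');s=load('scene0')
c1=lambda u,v:(165+u/3.3-.35,165+v/3.3-.35); c2=lambda u,v:(165+u/2.6-.3,140+v/2.6-.3)
crop('w15',180,5,300,95,6,'c15w')
print(tri((t,c1(604,205)),(s,c2(386,333)),(w,(238,48))),atz(w,(238,48),.11),atz(t,c1(604,205),.11))
D=toolrot([0,0,-1],[np.sin(.106),np.cos(.106),0])
plan([(np.array([.4867,-.3757,.135]),D)],vmax=30,claw=255)
E
```

```text
(array([ 0.48588279, -0.37607642,  0.10804349]), [0.0008446484976577665, 0.0010648078331112823, 0.0012676789421241063]) [ 0.48442247 -0.37584614  0.11      ] [ 0.48614969 -0.37497907  0.11      ]
[[255,[-6,-22,15],[-0.031,0.002,0.009]],[255,[-7,-23,14],[-0.031,0.002,0.009]],[255,[-7,-23,13],[-0.031,0.001,0.01]],[255,[-7,-23,13],[-0.031,0.002,0.009]],[255,[-7,-24,12],[-0.031,0.002,0.009]]]
end [ 0.4868 -0.3755  0.135 ] [ 5.300e-02  9.986e-01 -2.000e-04 -0.000e+00]
```

View pics/c15w.png

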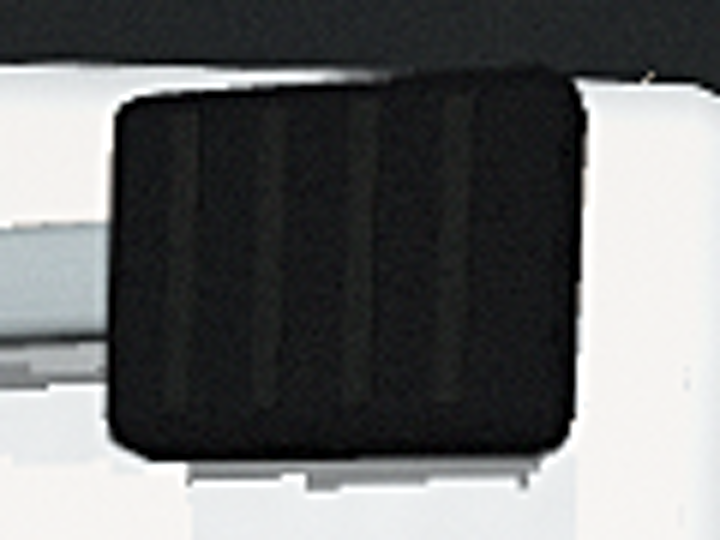

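Request:
jog_arm(plan=[[255,[-6,-22,15],[-0.031,0.002,0.009]],[255,[-6,-23,14],[-0.031,0.002,0.009]],[255,[-6,-23,13],[-0.031,0.001,0.01]],[255,[-6,-23,13],[-0.031,0.002,0.009]],[255,[-6,-24,12],[-0.031,0.002,0.009]],[255,[0,0,0],[0,0,0]],[255,[0,0,0],[0,0,0]]])

```text
time: 17.58
eef_pos: [0.484, -0.3733, 0.1353]
tcp_rot: [0.052, 0.999, 0.0, 0.0]
force: [-0.6, 0.2, 0.3]
gripper_width: -0.0
```

```bash
python3 - <<'E'
from kin import *
st(); snap('wrist','w16');snap('scene','s16'); crop('s16',220,180,400,320,4,'c16')
D=toolrot([0,0,-1],[np.sin(.106),np.cos(.106),0])
plan([(np.array([.484,-.3757,.120]),D)],vmax=8,claw=255)
E
```

```text
t 17.58 q [-0.871  0.141 -0.037  1.393  0.    -2.338] p [ 0.484  -0.3733  0.1353] quat [5.160e-02 9.987e-01 1.000e-04 1.000e-04] F [-0.6  0.2  0.3] w -0.0
[[255,[0,-1,6],[-0.001,0.001,0.002]],[255,[0,-1,6],[0.0,0.001,0.001]],[255,[1,-1,6],[-0.001,0.001,0.002]]]
end [ 0.4836 -0.3753  0.1196] [ 5.310e-02  9.986e-01 -0.000e+00 -2.000e-04]
```

View pics/w16.png

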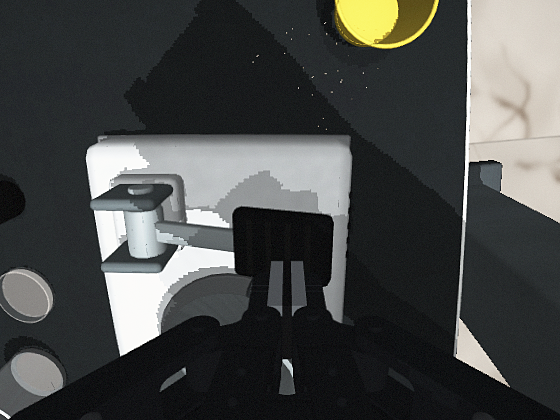

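View pics/c16.png

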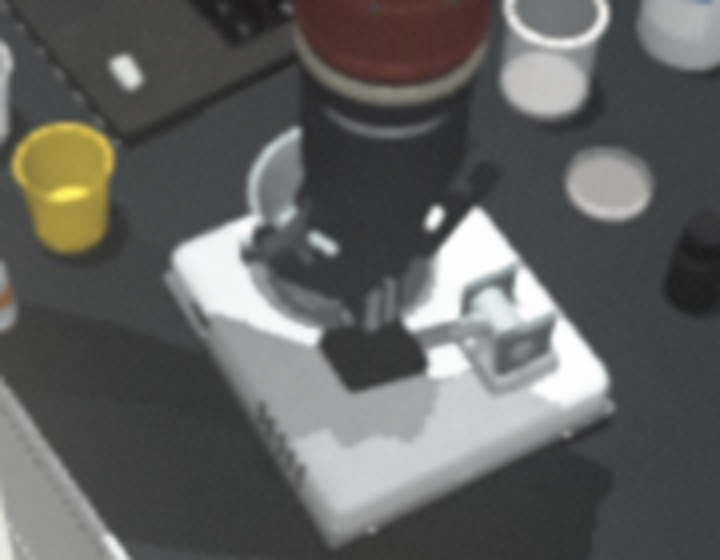

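Request:
jog_arm(plan=[[255,[0,-1,6],[0,0,0.002]],[255,[0,-1,6],[0,0,0]],[255,[0,0,6],[0,0,0]],[255,[0,0,5],[0,0,0]],[255,[0,0,0],[0,0,0]]])

```text
time: 18.1
eef_pos: [0.4844, -0.3747, 0.113]
tcp_rot: [0.052, 0.999, -0.0, 0.001]
force: [0.9, -0.2, 0.9]
gripper_width: 0.0002
```

Request:
jog_arm(plan=[[255,[0,0,4],[0,0,0]],[255,[0,0,4],[0,0,0]],[255,[0,0,0],[0,0,0]],[255,[0,0,0],[0,0,0]]])

```text
time: 18.43
eef_pos: [0.4848, -0.3756, 0.1064]
tcp_rot: [0.052, 0.999, -0.001, 0.001]
force: [-1.1, 0.7, 2.8]
gripper_width: 0.0
```

Contact, ~3 N. Continue to ~0.092.

Request:
jog_arm(plan=[[255,[0,0,4],[0,0,0]],[255,[0,0,4],[0,0,0]],[255,[0,0,3],[0,0,0]],[255,[0,0,3],[0,0,0]],[255,[0,0,0],[0,0,0]],[255,[0,0,0],[0,0,0]]])

```text
time: 18.93
eef_pos: [0.4846, -0.3755, 0.0922]
tcp_rot: [0.052, 0.999, -0.001, 0.001]
force: [-2.1, -0.8, 4.8]
gripper_width: 0.0003
```

Request:
jog_arm(plan=[[255,[0,0,2],[0,0,0]],[255,[0,0,2],[0,0,0]],[255,[0,0,0],[0,0,0]],[255,[0,0,0],[0,0,0]]])

```text
time: 19.27
eef_pos: [0.4847, -0.3756, 0.0885]
tcp_rot: [0.052, 0.999, -0.001, 0.001]
force: [-3.5, -0.4, 5.0]
gripper_width: 0.0
```

```bash
python3 - <<'E'
from kin import *
st(); snap('wrist','w17');snap('scene','s17');snap('top','t17'); crop('s17',220,180,400,320,4,'c17'); crop('t17',165,165,405,285,3.3,'c17t')
st()
E
```

```text
t 19.27 q [-0.872  0.162 -0.099  1.306  0.    -2.339] p [ 0.4847 -0.3756  0.0885] quat [ 0.0523  0.9986 -0.001   0.0011] F [-3.5 -0.4  5. ] w 0.0
t 19.42 q [-0.872  0.162 -0.099  1.306  0.    -2.339] p [ 0.4847 -0.3756  0.0886] quat [ 0.0523  0.9986 -0.001   0.0012] F [-4.5 -1.1  4.7] w 0.0003
```

View pics/w17.png

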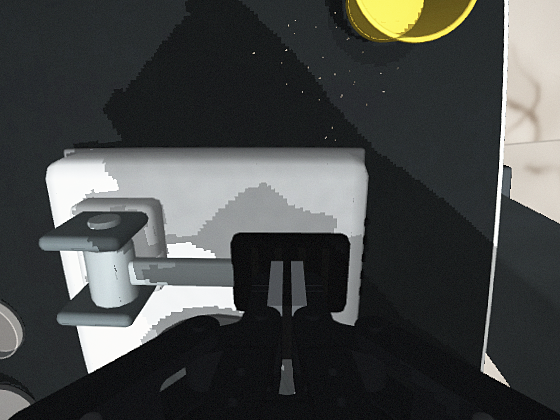

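View pics/c17.png

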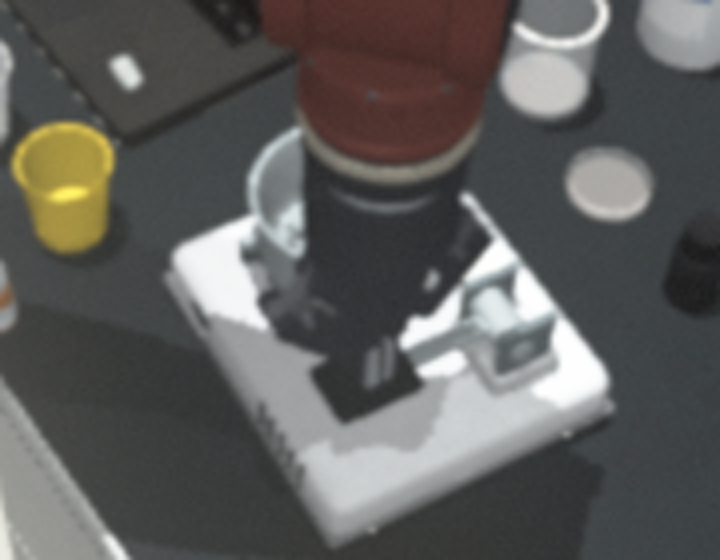

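View pics/c17t.png

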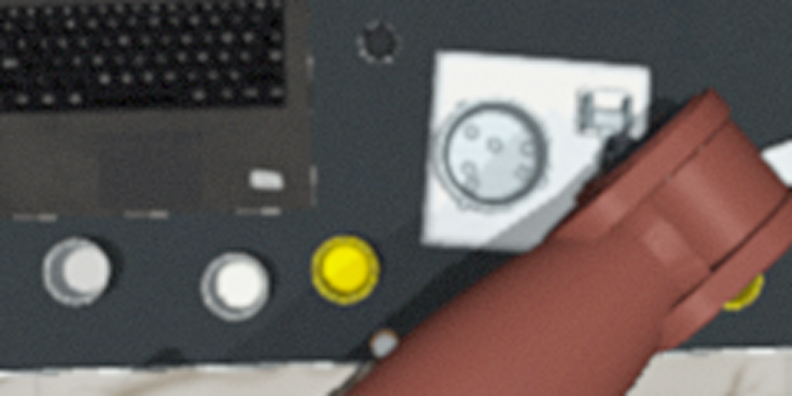

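```bash
python3 - <<'E'
from kin import *
w=load('w17'); im=cv2.imread('pics/w17.png')
yaw=-.106; ex=np.array([np.cos(yaw),np.sin(yaw),0]); ey=np.array([-np.sin(yaw),np.cos(yaw),0]); ez=np.array([0,0,1.])
mid=np.array([.486,-.376,.110]); # released
axle=mid+ex*77.3e-3; axle[2]=.082
for a,c in((.1,(0,0,255)),(.27,(0,255,0)),(.44,(255,0,0))):
    t=.28-a
    f=-ex*np.cos(t)+ez*np.sin(t); n=ez*np.cos(t)+ex*np.sin(t)
    C=[axle+f*(.082+i*.026)+n*.0055+ey*j*.019 for i,j in((1,1),(1,-1),(-1,-1),(-1,1))]
    p=proj(w,C); print(a,p.round(1).tolist())
    cv2.polylines(im,[p.astype(int)],True,c,1)
cv2.imwrite('pics/o17.png',cv2.resize(im[200:340,160:400],None,fx=3,fy=3))
E
```

```text
0.1 [[350.1, 339.7], [356.3, 256.0], [224.2, 245.7], [229.2, 325.8]]
0.27 [[349.7, 314.4], [355.0, 237.5], [232.1, 236.8], [236.2, 313.5]]
0.44 [[343.2, 293.4], [347.3, 222.6], [235.7, 228.7], [239.2, 302.2]]
```

View pics/o17.png

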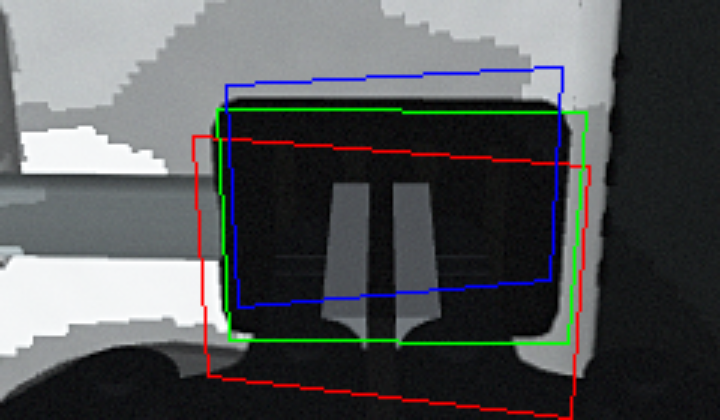

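```bash
python3 - <<'E'
from h import *
st(); print(arm.finish_job()); 
E
```

```text
t 19.42 q [-0.872  0.162 -0.099  1.306  0.    -2.339] p [ 0.4847 -0.3756  0.0886] quat [ 0.0523  0.9986 -0.001   0.0012] F [-4.5 -1.1  4.7] w 0.0003
the job is handed in; nothing more can be done
None
```

The job is handed in at 19.4 s of the 72 s allowed. All six balls are in the bowl, the empty cup stands upright on its old spot, and the arm is holding the run lever half-way down.

- **Pour:** I gripped the clear cup at 42 N below mid-height and tipped it over the bowl to about 105 degrees. The wrist picture then showed the cup empty. Overhead and wrist pictures taken afterwards show six balls in the bowl.
- **Cup and neighbours:** The cup was set back upright before the lever was touched. In the last overhead picture it, the second cup, the near yellow cup and the vial stand where they did. The beaker, dish, black bottle and far yellow cup were partly or wholly hidden by the arm there, and nothing had moved in the earlier pictures that show them.
- **Lever:** The closed fingertips hold the paddle at 88.6 mm, against 87.5 mm for exactly level, which is about 0.27 rad. The outline of a level paddle laid over the wrist picture matches it to within a few pixels. The push is about 5 N down, with about 4.5 N sideways, probably friction as the fingers slid slightly on the paddle.
- **Disagreements:** My triangulated heights read 3 to 6 mm low for the cup rim and about 2 mm low for the paddle and bowl rim. The first approach to the cup ran into a joint's range limit and stopped about 8 mm too high, so I re-planned it at a different angle before gripping.

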